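# Index the flange and seat the locating plunger

## Robot

A 6-joint arm with a two-finger parallel gripper is mounted at the origin on the work surface. World frame = base frame: x ahead of the robot, y to its left, z up, the work surface at z = 0. Lengths are in m, angles in degrees, forces in N, time in s.
With the tool pointing down it reaches from about 0.325 to 0.9 m from the base axis. Payload 6.1 kg.
Tool frame: the origin (TCP) lies between the finger pads; the fingertips stand 14 mm ahead of it and the grasp point (between the pads) lies 5 mm behind it; z points along the fingers, y is the direction in which the jaws open and shut (so a half turn about z gives the same grasp; the last joint's range is limited). The gripper opens to 85 mm and grips with 20 to 120 N. Pads are 22 mm wide; open, the fingers measure 114 mm over their backs; the gripper's body (76 mm by 85 mm) begins 54 mm behind the grasp point. The pads swing forward as they close: fully open they stand 13 mm farther back than shut.
Start: joints at [56.431, 12.628, 87.462, -0, 79.91, -7.225], TCP at [0.277, 0.56, 0.245] pointing down, gripper open.
Joint ranges: [-170.65, 170.65], [-52.31, 119.04], [5.05, 147.46], [-71.25, 251.25], [11.57, 151.72], [-153.62, 153.62]. Speed limits (degrees/s): [147.25, 147.25, 172.46, 180, 180, 180].

## Interface

Orientations are given as a 3x3 rotation matrix whose columns are the frame's x, y, z axes.
In Python, from plant import robot, viewer, ticket, silhouettes, place_of gives the robot as it stands.
- The arm moves only by the tool arm_command, never from a script. Its argument "targets" is a list of rows, each a list of 2 entries, a list of its own where there are three numbers: the shift along the tool's x, y, z in cm, then the turn about the tool's z in degrees. In form: [[[tx, ty, tz], twist], ...]. A call has exactly 5 rows; each row shifts and turns the pose as measured when the row begins, along the tool's axes as they then stand; what a row does not reach is not made up. A row lasts 1/10 s, in which the tool goes at most 50 mm and 8.59 degrees, less where a joint would pass 70% of its speed; a pose out of reach is approached as far as the arm can. A call is refused whole if a number of a shift passes 5 or a number of a turn 8.59, either way. A call with a gripper value outside its range is refused whole. "gripper" is the finger opening in cm, from 0 to 8.54, set as the call begins (left out, the last holds). The fingers move at their own pace and stop on an object; the grip force is fixed at half the most. Time passes only in rows, so rows that do not move let the fingers close, or fill a call up. It gives the time, the measured TCP pose, the force and the opening at its end, in the units of the state.
- robot.sense(): the state, without advancing time (a new reading comes with each control period).
- viewer.camera(name): name is "scene" or "top" or "wrist"; returns a dict with "pixels" (400x640x3 uint8, red, green, blue), "fx", "fy", "cx", "cy" (pixels), "origin" and "attitude" of the camera in the world; the wrist camera has in their place "T_tool_cam" (4x4, takes a point from camera to tool coordinates, whose origin is the TCP and whose axes are the flange's). Camera axes: x right, y up, looking along -z (the intrinsics and any distortion apply to the point x, -y, -z); pixel columns grow to the right and rows downward; lengths in m; the calibration is good to about 2 mm. The wrist camera is an equidistant fisheye: a pixel r from the principal point sees the ray r / f radians off the axis. A picture is of the moment at which its call begins: read the wrist's pose just before it. There is no depth.
- ticket.sign_off(): hands the job in, once; it reports no verdict.
Trained networks look in a picture, given as the dict that the camera call returned (one of the last four; its "shot" number tells which), for a name from the list of things; names that differ only in an ending like _2 or _b are one class to them, and where a whole thing is asked for, a point or a joint stands for the part that bears it (a point fixed in the world has none). Each returns a list of dicts, best first, with "p" (0 to 1); they miss things now and then, are a little off and sometimes report something else, mostly with a low value. They report only what shows in the picture. A call takes as long as a camera call. They do not tell look-alikes from the thing itself.
- silhouettes(picture, thing): "region" (400x640 bool, what is visible of it) and "pixel" ([column, row] in pixels, amid what is visible of it).
- place_of(picture, thing): "pixel" ([column, row] in pixels: a listed point, or the origin of a listed thing).
The state is a dict: "t": time; "qpos": joint angles; "joint_vel": joint speeds; "tau": joint torques, N m; "position": TCP position; "ee_rot": TCP orientation; "ft_force": force on the tool from outside, world axes, zero at the start; "torque": the same for the moment, N m; "grip_width": opening from 0.0 (shut) to 1.0 (fully open).
Only numpy, scipy, OpenCV 4.12 (cv2) and the standard library are available. Lean on these libraries where they do the work, as an engineer would, in place of code of your own. Each camera call takes 0.05 s, during which the arm holds its last target.

## Task

Push the studs of the loose round flange gently, so that it turns on its spigot until the notch in its rim faces the plunger; it must stay flat on its seat. Then slide the plunger's nose into the notch and lean on it, inward, with about 13 N for a good second so that the nose beds against the bottom of the notch, never ramming it (no more than 25 N anywhere). Leave the plunger home in the notch, let go, and do not disturb the things lying around.

Things in the scene. Friction and masses are not known exactly. Their poses are not given: they have to be found in the camera images.
- fixture: Fixed dark steel plate 190 x 300 x 12 mm on the table, x +-95, y -90 to +210 mm. Origin: on the table, under the spigot's axis; z up. Round steel seat (120 mm across, top at height 22 mm) and spigot (37 mm across, top at 42 mm) about the origin. The plunger's guide, 47 mm wide, top at 46 mm, stands at y = 92 to 118 mm.
- flange: Loose aluminium ring, about 0.65 kg, 140 mm across, 16 mm thick, bore 41 mm, flat on the seat over the spigot with about 2 mm play all round. Origin: centre of its underside, z up. One rim notch on its +y side, 16 mm wide, 16 deep. Three upright studs, 16 mm across, 20 mm tall (heights 38 to 58 mm), 56 mm from the axis, at 60, 180, 300 degrees from the notch.
- notch (a point): Middle of the notch's mouth: on the flange, 70 mm from its origin along its y, at half its thickness. Turning the flange takes about 3 to 8 N at a stud; it stops when the push stops. A finger that drags sideways on a stud jams the bore on the spigot and the force climbs.
- notch_floor (a point): Middle of the bottom of the notch: 54 mm from the flange's origin along its y, at half its thickness. The plunger's nose is home when it bears on it: 54 mm from the fixture's origin, 2 mm more or less by the flange's play.
- mark (a point): Fixed point where the notch's mouth must come to lie: 70 mm from the fixture's origin along its y, at height 30 mm, on the plunger's line, above a short white line on the plate. The notch faces it when the flange's y axis points along the fixture's.
- plunger: Steel bar 13 mm wide, 12 high, sliding along the fixture's y. Origin: tip of its rounded nose (radius 6.5 mm), height 30 mm; axes as the fixture's. Starts 76 to 82 mm from the fixture's origin, goes home towards it, stays where left; sliding takes 3 N (13 N of push puts 10 N on the notch). Post 20 mm across, heights 24 to 84 mm, axis 83 mm behind the tip (+y): push it from behind.
- chuck: Bystander: small loose three-jaw chuck, 72 mm across, 60 mm high, 0.8 kg; origin centre of its underside.
- beech_block: Bystander: loose beech block 50 x 200 x 40 mm, long side along its y; origin centre of its underside.
- race: Bystander: loose steel bearing race, 52 mm across, 15 mm high; origin centre of its underside.
Not all that is in view belongs to the job. There is more than one size of the flange; the one meant has the size given above.

How it is judged (in metres and radians):
On the way, in this order (a step that is already met when the one before it is completed fails the run):
1. the notch's mouth is within 4 mm of the mark, the plunger still clear of the flange (horizontal distance between notch and mark below 0.004 m and horizontal distance between plunger and fixture above 0.071 m), for 0.2 s.
2. the nose is at the bottom of the notch and is kept pressed against it with 5 to 25 N for half a second (horizontal distance between plunger and notch_floor below 0.003 m and contact force between plunger and flange between 5 and 25 N), for 0.5 s.
At the end, for the whole second after the job is handed in: The plunger's nose lies within 3 mm of the middle of the notch's bottom, the notch's mouth within 4 mm of the mark, the flange flat on its seat (tilt under 0.03 rad, raised less than 2.5 mm) and at rest (horizontal distance between plunger and notch_floor below 0.003 m and horizontal distance between notch and mark below 0.004 m and angle between flange's own z axis and vertical below 0.03 rad and z of flange in the frame of fixture below 0.0245 m and linear speed of flange below 0.01 m/s); the robot touches nothing.
It fails at once if the plunger is forced against the flange with more than 25 N (contact force between plunger and flange above 25 N).
It fails at once if the gripper pushes the flange with more than 25 N (contact force between the fingers and flange above 25 N).
It fails at once if the gripper pushes the plunger with more than 25 N (contact force between the fingers and plunger above 25 N).
It fails at once if the flange is lifted off its seat by more than 8 mm (z of flange in the frame of fixture above 0.03 m).
It fails at once if a bystander is moved more than 15 mm (distance of any of chuck, beech_block, race from where it was at the start of the episode above 0.015 m).
It also fails if it takes over 67 s, if anything falls off the work surface, if the arm or the gripper's body presses on something with over 40 N, if the wrist force passes 120 N, or if a joint passes its speed limit or range.

## Working session

There is one attempt and no reset: what is moved stays moved. The work goes in short steps, Python scripts to look and compute and a tool call to move; the robot and the scene stay as the last step left them, time stands still between calls to the robot, and variables do not carry over. Pictures are saved under pics/ and viewed, and the job is handed in when it is done.

Besides the shell and the picture viewer there is one more tool, called after "Call:" as name([rows], argument=value, ...), one row to a line, values as JSON. arm_command: Moves the arm, as the interface text tells. Its arguments: {"type":"object","properties":{"targets":{"type":"array","items":{"type":"array"}},"gripper":{"type":"number"}},"required":["targets"]}

```bash
ls; mkdir -p pics
cat > h.py <<'E'
import numpy as np, cv2
from plant import robot, viewer, ticket, silhouettes, place_of
def save(p,name,crop=None,scale=1):
    im=p["pixels"][:,:,::-1]
    if crop: x0,y0,x1,y1=crop; im=im[y0:y1,x0:x1]
    if scale!=1: im=cv2.resize(im,None,fx=scale,fy=scale,interpolation=cv2.INTER_CUBIC)
    cv2.imwrite("pics/"+name+".png",im)
def ray(p,px):
    u,v=px
    d=np.array([(u-p["cx"])/p["fx"],-(v-p["cy"])/p["fy"],-1.0])
    return np.array(p["origin"]),np.array(p["attitude"])@d
def at_z(p,px,z):
    o,d=ray(p,px); return o+d*(z-o[2])/d[2]
def proj(p,P):
    c=np.array(p["attitude"]).T@(np.array(P)-np.array(p["origin"]))
    return np.array([p["cx"]+p["fx"]*c[0]/-c[2],p["cy"]-p["fy"]*c[1]/-c[2]])
E
python3 - <<'E'
from h import *
for n in ["top","scene"]:
    p=viewer.camera(n); save(p,n+"0"); print(n,{k:v for k,v in p.items() if k!="pixels"})
    for t in ["fixture","flange","notch","notch_floor","mark","plunger","chuck","beech_block","race"]:
        try:
            for r in place_of(p,t)[:3]: print(t,round(r["p"],2),np.round(r["pixel"],1))
        except Exception as e: print(t,e)
print(robot.sense())
E
```

```text
pics
top {'fx': 488.1121337250951, 'fy': 488.1121337250951, 'cx': 323.56742021301216, 'cy': 197.4245367019197, 'origin': array([ 0.39058144, -0.03800283,  1.05196706]), 'attitude': array([[ 0.01449323,  0.98846025, -0.15078554],
       [-0.99988127,  0.01353801, -0.00735963],
       [-0.00523337,  0.1508743 ,  0.9885391 ]]), 'shot': 1}
fixture 0.23 [266.  119.3]
flange 0.79 [293.6 190.2]
flange 0.78 [277.2 300. ]
flange 0.61 [409.7 279.7]
notch 0.84 [305.9 153.6]
notch 0.81 [414.8 329.1]
notch 0.69 [267.5 272.8]
notch_floor 0.86 [306.5 162.9]
notch_floor 0.77 [271.7 282.5]
notch_floor 0.72 [407.4 317.8]
mark 0.87 [264.8 192.9]
plunger 0.51 [259.1 196.9]
chuck 0.84 [371.1 162.2]
beech_block 0.64 [267.2 121.1]
race 0.8 [355.8  98.3]
scene {'fx': 378.2848052585897, 'fy': 378.2848052585897, 'cx': 316.55384170939055, 'cy': 206.6912792722166, 'origin': array([0.87578052, 0.11349561, 0.66895919]), 'attitude': array([[-0.39502472, -0.78996273,  0.46895026],
       [ 0.91866992, -0.34025109,  0.20068578],
       [ 0.00102655,  0.51008634,  0.86012259]]), 'shot': 2}
fixture 0.65 [342.1 245. ]

[... 492 characters left out ...]
28e+01,  1.81801014e-03,
        7.99119017e+01, -7.22563996e+00]), 'joint_vel': array([ 0.12885649,  0.03590962, -0.0432968 ,  0.00415593,  0.09949457,
       -0.04129564]), 'tau': array([ 4.59879229e-04, -4.96852469e+01, -3.89744174e+01, -3.74836418e-04,
        8.84214933e-04,  1.69552607e-05]), 'position': array([0.27733409, 0.56007338, 0.24529361]), 'ee_rot': array([[-8.96146238e-01,  4.43758851e-01, -5.13113361e-05],
       [ 4.43758852e-01,  8.96146239e-01, -2.08227282e-05],
       [ 3.67421910e-05, -4.14300691e-05, -9.99999998e-01]]), 'ft_force': array([-0.43391736,  0.30269165, -0.30061125]), 'torque': array([ 0.00246602, -0.00595973, -0.02237469]), 'grip_width': 1.0007934016705233}
```

View pics/top0.png

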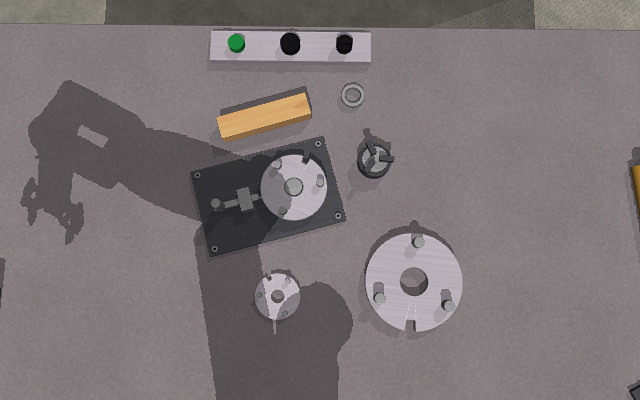

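View pics/scene0.png

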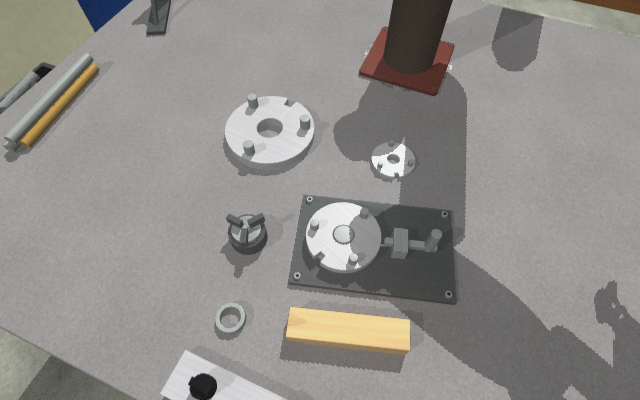

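Three flanges show in the top view: one on the fixture at (293,188), a small one at (277,298) and a large one at (413,281). The one at (293,188) fits, because it sits on the spigot in line with the plunger. I'll confirm that in an enlarged crop and by measuring its diameter.

Run:
```python
from h import *
p=viewer.camera("top"); save(p,"top1",(180,120,360,265),4)
for t in ["flange","fixture","plunger","beech_block","chuck","race"]:
    for r in silhouettes(p,t)[:4]:
        m=r["region"].astype(np.uint8)
        c,_=cv2.findContours(m,cv2.RETR_EXTERNAL,cv2.CHAIN_APPROX_NONE); c=max(c,key=cv2.contourArea)
        print(t,round(r["p"],2),r["pixel"],m.sum(),cv2.minAreaRect(c), end=" ")
        if t=="flange": 
            (e,ax,an)=cv2.fitEllipse(c); z=.038
            print("centre",at_z(p,e,z),"dia",np.array(ax)/p["fx"]*1.02)
        else: print([np.round(at_z(p,q,.012 if t=="fixture" else .04)[:2],3).tolist() for q in cv2.boxPoints(cv2.minAreaRect(c))])
```

```text
flange 0.77 [423.5, 285.0] 6999 ((413.0, 281.5), (97.0, 98.0), 90.0) centre [ 0.37460261 -0.21650843  0.038     ] dia [0.19797238 0.20772893]
flange 0.68 [267.5, 298.2] 1575 ((277.5, 296.0), (46.0, 45.0), 90.0) centre [0.33972173 0.06109887 0.038     ] dia [0.0913558  0.09775114]
flange 0.56 [291.5, 198.5] 3212 ((292.708740234375, 187.6572265625), (66.12393188476562, 65.477783203125), 21.037511825561523) centre [0.56503992 0.03441245 0.038     ] dia [0.13452047 0.13965572]
fixture 0.89 [249.9, 200.7] 9020 ((267.0300598144531, 196.798095703125), (88.80317687988281, 142.11697387695312), 75.48893737792969) [[0.602, 0.267], [0.686, -0.031], [0.497, -0.081], [0.417, 0.21]]
fixture 0.27 [290.5, 194.3] 3130 ((293.2500305175781, 187.25001525878906), (65.76092529296875, 65.05381774902344), 45.0) [[0.57, 0.136], [0.674, 0.039], [0.571, -0.064], [0.471, 0.033]]
plunger 0.83 [227.5, 204.2] 282 ((224.5, 204.5), (11.0, 27.0), 90.0) [[0.538, 0.206], [0.539, 0.149], [0.516, 0.148], [0.515, 0.205]]
beech_block 0.89 [264.5, 117.9] 2580 ((263.3306884765625, 117.37298583984375), (28.190311431884766, 94.36859893798828), 74.1808090209961) [[0.718, 0.208], [0.778, 0.013], [0.717, -0.004], [0.658, 0.189]]
chuck 0.82 [369.4, 158.8] 975 ((373.5, 160.5), (32.64659118652344, 35.329872131347656), 26.56505012512207) [[0.607, -0.088], [0.676, -0.121], [0.645, -0.183], [0.576, -0.149]]
race 0.5 [350.9, 103.1] 260 ((352.0, 95.5), (23.0, 22.0), 90.0) [[0.795, -0.065], [0.795, -0.113], [0.743, -0.113], [0.743, -0.065]]
```

View pics/top1.png

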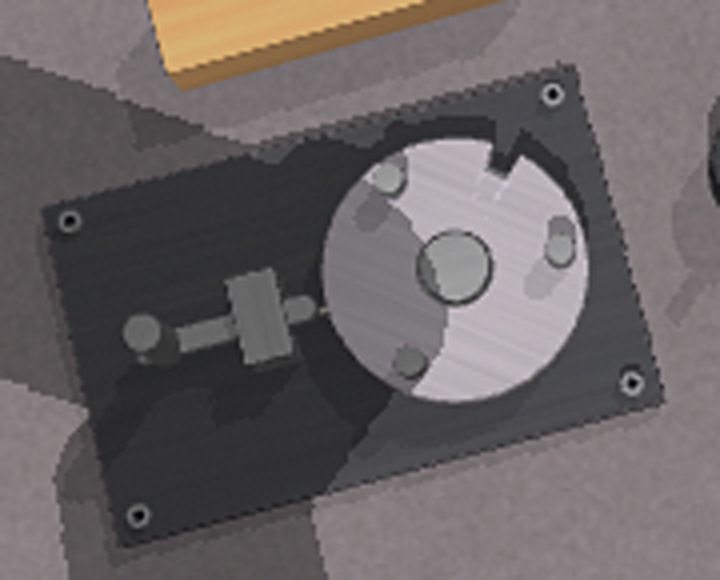

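```bash
cat > m.py <<'E'
from h import *
p=viewer.camera("top")
q=lambda x,y:(180+(x+.5)/4-.5,120+(y+.5)/4-.5)
C=[at_z(p,q(*c),.012)[:2] for c in [(43,205),(575,65),(663,402),(125,547)]]
S=[at_z(p,q(*c),.012)[:2] for c in [(69,221),(552,94),(631,383),(138,516)]]
for X in (C,S):
    X=np.array(X); print(np.round(X,4).tolist(),"sides",[round(float(np.linalg.norm(X[i]-X[(i+1)%4])),4) for i in range(4)])
    y=(X[0]-X[1])+(X[3]-X[2]); y/=np.linalg.norm(y); x=np.array([y[1],-y[0]])
    c=X.mean(0); o=c-.06*y
    print("y ang",np.degrees(np.arctan2(y[1],y[0])),"x ang",np.degrees(np.arctan2(x[1],x[0])),"origin",o)
sp=at_z(p,q(455,266),.042); print("spigot",sp)
for n,c,z in [("notch",(505,150),.038),("s1",(390,177),.058),("s2",(561,248),.058),("s3",(409,361),.058),("post",(143,332),.084),("guide",(262,316),.046)]:
    P=at_z(p,q(*c),z); d=P-sp; print(n,np.round(P,4),"r",np.linalg.norm(d[:2]).round(4),"ang",np.degrees(np.arctan2(d[1],d[0])).round(1), "along y",(d[:2]@y).round(4), "x",(d[:2]@x).round(4))
E
python3 m.py
```

```text
[[0.6037, 0.2605], [0.686, -0.0279], [0.5007, -0.0776], [0.4196, 0.2067]] sides [0.2998, 0.1919, 0.2956, 0.1918]
y ang 105.93132930137898 x ang 15.931329301378982 origin [0.56897753 0.03271454]
[[0.595, 0.2458], [0.6695, -0.0155], [0.5107, -0.0604], [0.436, 0.2006]] sides [0.2717, 0.165, 0.2714, 0.1653]
y ang 105.93424494029621 x ang 15.934244940296201 origin [0.56927826 0.03492552]
spigot [0.56778198 0.0333006  0.042     ]
notch [0.6315 0.0085 0.038 ] r 0.0684 ang -21.3 along y -0.0414 x 0.0544
s1 [0.6116 0.0671 0.058 ] r 0.0553 ang 37.7 along y 0.0205 x 0.0514
s2 [ 0.5752 -0.0225  0.058 ] r 0.0563 ang -82.5 along y -0.0557 x -0.0082
s3 [0.5152 0.0546 0.058 ] r 0.0568 ang 158.0 along y 0.0349 x -0.0447
post [0.5247 0.186  0.084 ] r 0.1586 ang 105.8 along y 0.1586 x 0.0005
guide [0.5393 0.1331 0.046 ] r 0.1038 ang 106.0 along y 0.1038 x -0.0
```

The crop confirms it: the flange on the fixture is about 138 mm across by my fit, with studs at a 56 mm radius. The other two measure about 95 and 200 mm, so they are decoys. The notch is at -22.3° and must come to 105.9°, so the flange turns +128° anticlockwise. The plan is to straddle stud s2 at -82.5° with the jaws set along the tangent, then orbit the spigot.

Call:
arm_command([
  [[-3.5,-2.6,0.7],0],
  [[-3.5,-2.6,0.7],0],
  [[-3.5,-2.6,0.7],0],
  [[-3.5,-2.6,0.7],0],
  [[-3.5,-2.6,0.7],0],
], gripper=3.0)

```text
t: 1.9
position: [0.3775, 0.3656, 0.2102]
ee_rot: [[-0.9, 0.435, 0.003], [0.435, 0.9, 0.005], [-0.0, 0.006, -1.0]]
ft_force: [1.6, -0.3, 0.8]
grip_width: 0.352
```

Call:
arm_command([
  [[-3.5,-2.6,0.7],0],
  [[-3.5,-2.6,0.7],0],
  [[-3.5,-2.6,0.7],0],
  [[-3.5,-2.6,0.7],0],
  [[-3.5,-2.6,0.7],0],
])

```text
t: 2.4
position: [0.4819, 0.1646, 0.1748]
ee_rot: [[-0.901, 0.434, 0.007], [0.434, 0.901, 0.006], [-0.003, 0.009, -1.0]]
ft_force: [0.5, -0.4, 0.3]
grip_width: 0.349
```

```bash
cat >> h.py <<'E'
O=np.array([.5687,.0336])
def st(tgt=None,th=None):
    s=robot.sense(); P=s["position"];R=s["ee_rot"]; yaw=np.degrees(np.arctan2(R[1,0],R[0,0]))
    d=P[:2]-O
    print("t",s["t"].__round__(2),"P",np.round(P,4),"yaw",yaw.round(2),"r",np.linalg.norm(d).round(4),"phi",np.degrees(np.arctan2(d[1],d[0])).round(2),"F",np.round(s["ft_force"],1),"grip",round(s["grip_width"],3),"q",np.round(s["qpos"],0))
    if tgt is not None: print("to go tool cm",np.round(100*R.T@(np.array(tgt)-P),2), "twist", None if th is None else round(-((th-yaw+180)%360-180),2))
    return s
E
python3 -c "
from h import *
st([.5757,-.0222,.12],97.5)"
```

```text
t 2.4 P [0.4819 0.1646 0.1748] yaw 154.28 r 0.1571 phi 123.51 F [ 0.5 -0.4  0.3] grip 0.349 q [ 10.  -0. 109.   0.  71. -55.]
to go tool cm [-16.54 -12.81   5.43] twist 56.78
```

Call:
arm_command([
  [[-3.4,-2.65,0.8],0],
  [[-3.4,-2.65,0.8],0],
  [[-3.4,-2.65,0.8],0],
  [[-3.4,-2.65,0.8],0],
  [[-2.6,-2.0,0.8],0],
])

```text
t: 2.9
position: [0.5777, -0.0288, 0.1347]
ee_rot: [[-0.9, 0.436, 0.012], [0.436, 0.9, 0.006], [-0.008, 0.011, -1.0]]
ft_force: [-0.4, 0.6, -0.4]
grip_width: 0.349
```

Call:
arm_command([
  [[0,0,0],8],
  [[0,0,0],8],
  [[0,0,0],8],
  [[0,0,0],8],
  [[0,0,0],8],
])

```text
t: 3.4
position: [0.5791, -0.0358, 0.1329]
ee_rot: [[-0.379, 0.925, 0.011], [0.925, 0.379, 0.005], [0.001, 0.012, -1.0]]
ft_force: [-0.4, -0.6, -0.5]
grip_width: 0.349
```

Call:
arm_command([
  [[0,0,0],7],
  [[0,0,0],6],
  [[0,0,0],4],
  [[0,0,0],0],
  [[0,0,0],0],
])

```text
t: 3.9
position: [0.5793, -0.0361, 0.1332]
ee_rot: [[-0.078, 0.997, 0.011], [0.997, 0.078, 0.005], [0.004, 0.012, -1.0]]
ft_force: [0.9, -0.1, 0.0]
grip_width: 0.352
```

```bash
python3 -c "
from h import *
st([.5757,-.0222,.12],97.5)
p=viewer.camera('wrist'); save(p,'w1'); print({k:v for k,v in p.items() if k!='pixels'})"
```

```text
t 3.9 P [ 0.5793 -0.0361  0.1332] yaw 94.46 r 0.0705 phi -81.31 F [ 0.9 -0.1  0. ] grip 0.352 q [-12.  12. 101.   0.  67. -16.]
to go tool cm [ 1.4  -0.27  1.32] twist -3.04
{'fx': 309.70691628693146, 'fy': 309.70691628693146, 'cx': 317.20289313130667, 'cy': 196.42437676197937, 'T_tool_cam': array([[-9.41663081e-04,  9.64769154e-01,  2.63096168e-01,
         6.67313122e-02],
       [ 9.99999511e-01,  8.29431996e-04,  5.37644529e-04,
        -5.03095542e-04],
       [ 3.00482478e-04,  2.63096546e-01, -9.64769463e-01,
        -1.29703858e-01],
       [ 0.00000000e+00,  0.00000000e+00,  0.00000000e+00,
         1.00000000e+00]]), 'shot': 5}
```

View pics/w1.png

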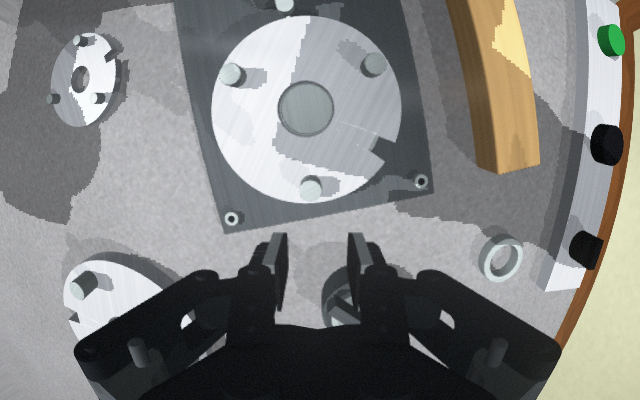

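The wrist view shows the flange with its spigot at (306,108) and studs at (311,187), (374,65) and (231,74). The notch is at (375,152). I'll cross-check positions from this camera.

```bash
cat >> h.py <<'E'
def wray(p,s,px):
    dx=(px[0]-p["cx"]);dy=(px[1]-p["cy"]); r=np.hypot(dx,dy); a=r/p["fx"]
    d=np.array([np.sin(a)*dx/r,-np.sin(a)*dy/r,-np.cos(a)])
    T=p["T_tool_cam"]; R=s["ee_rot"]
    return R@T[:3,3]+s["position"], R@T[:3,:3]@d
def w_at(p,s,px,z):
    o,d=wray(p,s,px); return o+d*(z-o[2])/d[2]
def wproj(p,s,P):
    T=p["T_tool_cam"]; c=s["ee_rot"].T@(np.array(P)-s["position"]); c=T[:3,:3].T@(c-T[:3,3])
    a=np.arctan2(np.hypot(c[0],c[1]),-c[2]); h=np.hypot(c[0],c[1])
    return np.array([p["cx"]+p["fx"]*a*c[0]/h, p["cy"]-p["fx"]*a*c[1]/h])
E
python3 -c "
from h import *
s=robot.sense();p=viewer.camera('wrist'); save(p,'w2',(190,0,440,240),3)
for n,c,z in [('spig',(306,108),.042),('s2',(311,184),.058),('s1',(375,63),.058),('s3',(230,72),.058)]:
  P=w_at(p,s,c,z); d=P[:2]-O; print(n,P.round(4),np.hypot(*d).round(4),np.degrees(np.arctan2(d[1],d[0])).round(1))
"
```

```text
spig [0.5664 0.0346 0.042 ] 0.0025 156.9
s2 [ 0.5738 -0.0165  0.058 ] 0.0504 -84.1
s1 [0.6098 0.0689 0.058 ] 0.0541 40.6
s3 [0.5142 0.0564 0.058 ] 0.0591 157.3
```

View pics/w2.png

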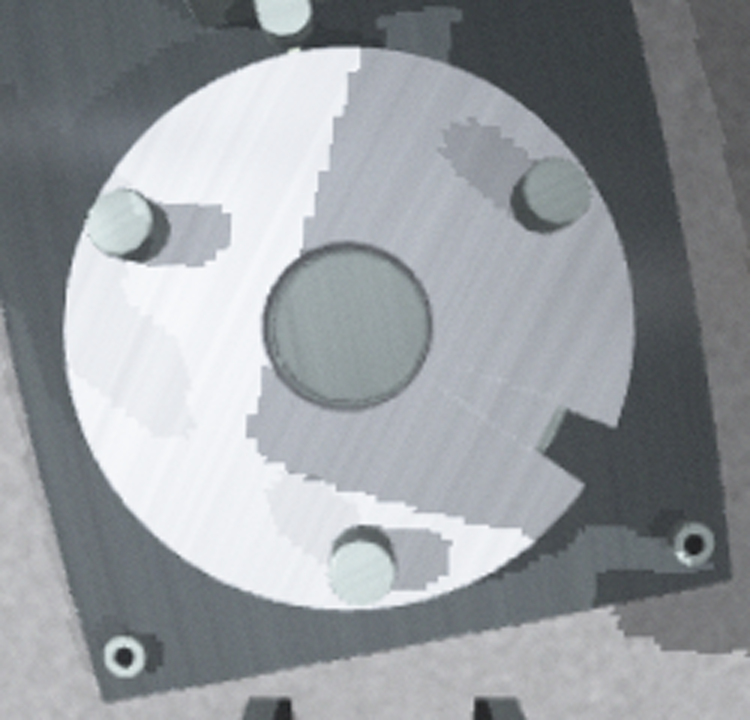

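```bash
python3 -c "
from h import *
s=robot.sense();p=viewer.camera('wrist')
sp=w_at(p,s,(306.2,108.4),.042);print(sp)
for n,c,z in [('s2',(310.4,190.1),.058),('s1',(375.4,63.8),.058),('s3',(230.2,74.2),.058)]:
  P=w_at(p,s,c,z); d=P[:2]-sp[:2]; print(n,P.round(4),np.hypot(*d).round(4),np.degrees(np.arctan2(d[1],d[0])).round(1))
"
```

```text
[0.56654641 0.03432859 0.042     ]
s2 [ 0.5737 -0.0208  0.058 ] 0.0556 -82.6
s1 [0.6101 0.0683 0.058 ] 0.0553 38.0
s3 [0.5144 0.0549 0.058 ] 0.056 158.4
```

```bash
sed -i 's/^O=.*/O=np.array([.5676,.0338])/' h.py; python3 -c "
from h import *
st([.5745,-.0217,.09],97.4)"
```

```text
t 4.05 P [ 0.5793 -0.0361  0.1332] yaw 94.42 r 0.0708 phi -80.5 F [ 0.8 -0.4  0.6] grip 0.351 q [-12.  12. 101.   0.  67. -16.]
to go tool cm [ 1.45 -0.42  4.32] twist -2.98
```

Call:
arm_command([
  [[0.8,-0.2,1.0],-3],
  [[0.7,-0.15,1.0],0],
  [[0,0,1.0],0],
  [[0,0,1.0],0],
  [[0,0,0],0],
])

```text
t: 4.55
position: [0.5748, -0.0209, 0.0909]
ee_rot: [[-0.131, 0.991, 0.012], [0.991, 0.131, 0.005], [0.003, 0.012, -1.0]]
ft_force: [-0.6, -0.5, -0.4]
grip_width: 0.35
```

```bash
python3 -c "
from h import *
s=st([.5745,-.0217,.056],97.4)
p=viewer.camera('wrist'); save(p,'w3',(190,0,440,300),2)
"
```

```text
t 4.55 P [ 0.5748 -0.0209  0.0909] yaw 97.5 r 0.0552 phi -82.54 F [-0.6 -0.5 -0.4] grip 0.35 q [-10.  15. 103.   0.  62. -18.]
to go tool cm [-0.09 -0.08  3.49] twist 0.1
```

View pics/w3.png

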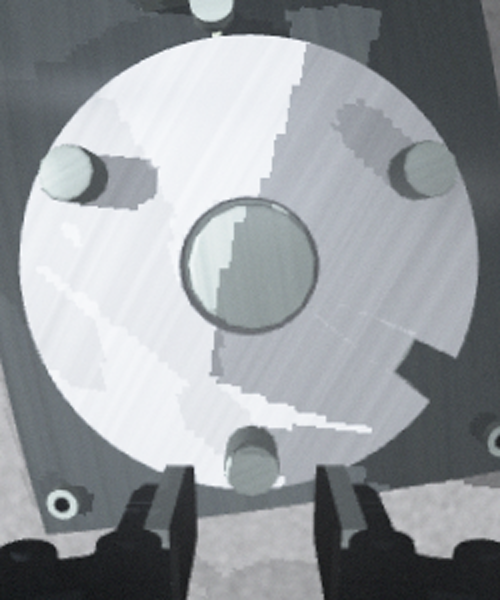

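Call:
arm_command([
  [[0,0,0.9],0],
  [[0,-0.05,0.9],0],
  [[0,0,0.8],0],
  [[0,0,0.7],0],
  [[0,0,0],0],
])

```text
t: 5.1
position: [0.5758, -0.0217, 0.0563]
ee_rot: [[-0.129, 0.991, 0.014], [0.992, 0.129, 0.004], [0.002, 0.014, -1.0]]
ft_force: [-0.7, -0.3, 0.2]
grip_width: 0.353
```

```bash
python3 -c "
from h import *
s=st([.5745,-.0217,.056],97.4)
p=viewer.camera('wrist'); save(p,'w4',(190,0,440,300),2)
"
```

```text
t 5.1 P [ 0.5758 -0.0217  0.0563] yaw 97.44 r 0.0561 phi -81.56 F [-0.7 -0.3  0.2] grip 0.353 q [-10.  18. 103.   0.  58. -18.]
to go tool cm [ 0.01 -0.13  0.03] twist 0.04
```

View pics/w4.png

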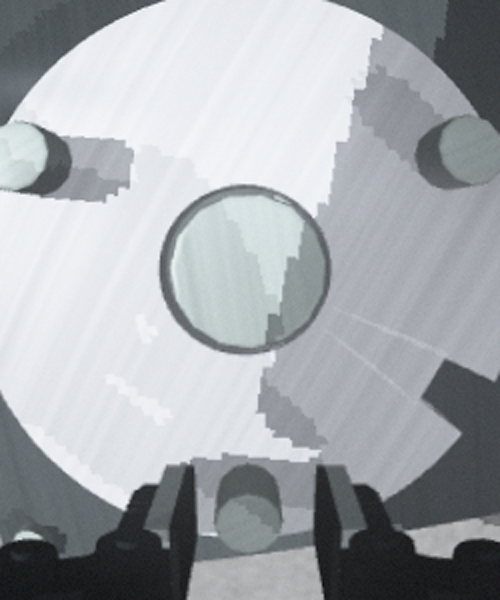

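Call:
arm_command([
  [[0,0,0],0],
  [[0,0.05,0],-0.5],
  [[0,0.05,0],-0.5],
  [[0,0.05,0],-0.5],
  [[0,0.05,0],-0.5],
], gripper=2.2)

```text
t: 5.65
position: [0.5773, -0.0214, 0.0572]
ee_rot: [[-0.167, 0.986, 0.012], [0.986, 0.167, 0.004], [0.002, 0.013, -1.0]]
ft_force: [-2.9, -0.2, 1.1]
grip_width: 0.256
```

Call:
arm_command([
  [[0,0.08,0],-0.8],
  [[0,0.08,0],-0.8],
  [[0,0.08,0],-0.8],
  [[0,0.08,0],-0.8],
  [[0,0.08,0],-0.8],
])

```text
t: 6.15
position: [0.5773, -0.0206, 0.0571]
ee_rot: [[-0.242, 0.97, 0.002], [0.97, 0.242, 0.004], [0.004, 0.003, -1.0]]
ft_force: [-6.0, -0.4, 4.0]
grip_width: 0.261
```

```bash
cat > s.py <<'E'
from h import *
s=robot.sense(); P=s["position"];R=s["ee_rot"]
st(); d=P[:2]-O; phi=np.arctan2(d[1],d[0]); yaw=np.degrees(np.arctan2(R[1,0],R[0,0]))
er=np.array([np.cos(phi),np.sin(phi)]); F=s["ft_force"][:2]; print("Frad",(F@er).round(1),"Ftan",(F@[-er[1],er[0]]).round(1),"yaw err",((yaw-np.degrees(phi)-180+180)%360-180).round(2),"tilt z",(R[:,2]).round(3))
E
python3 s.py
```

```text
t 6.15 P [ 0.5773 -0.0206  0.0571] yaw 104.0 r 0.0552 phi -79.85 F [-6.  -0.4  4. ] grip 0.261 q [-10.  18. 103.   0.  59. -24.]
Frad -0.7 Ftan -6.0 yaw err 3.85 tilt z [ 0.002  0.004 -1.   ]
```

Call:
arm_command([
  [[0,0.12,0],0],
  [[0,0.12,0],0],
  [[0,0.14,0],0],
  [[0,0.14,0],0],
  [[0,0.14,0],0],
])

```text
t: 6.65
position: [0.5803, -0.0202, 0.057]
ee_rot: [[-0.247, 0.969, -0.007], [0.969, 0.247, 0.002], [0.004, -0.006, -1.0]]
ft_force: [-6.2, -1.4, 2.7]
grip_width: 0.261
```

```bash
python3 s.py
```

```text
t 6.65 P [ 0.5803 -0.0202  0.057 ] yaw 104.27 r 0.0554 phi -76.78 F [-6.2 -1.4  2.7] grip 0.261 q [-10.  19. 102.   0.  60. -24.]
Frad -0.0 Ftan -6.3 yaw err 1.06 tilt z [-0.007  0.002 -1.   ]
```

Call:
arm_command([
  [[0,0.2,0],-1.2],
  [[0,0.24,0],-1.5],
  [[0,0.26,0],-1.7],
  [[0,0.26,0],-1.7],
  [[0,0.26,0],-1.7],
])

```text
t: 7.15
position: [0.587, -0.0173, 0.0568]
ee_rot: [[-0.384, 0.923, -0.02], [0.923, 0.384, 0.001], [0.009, -0.018, -1.0]]
ft_force: [-8.1, -1.6, 4.9]
grip_width: 0.259
```

```bash
python3 s.py
```

```text
t 7.15 P [ 0.587  -0.0173  0.0568] yaw 112.57 r 0.0547 phi -69.18 F [-8.1 -1.6  4.9] grip 0.259 q [ -9.  20. 100.  -0.  61. -32.]
Frad -1.4 Ftan -8.1 yaw err 1.75 tilt z [-0.02   0.001 -1.   ]
```

Call:
arm_command([
  [[-0.01,0.32,0],-2.0],
  [[-0.01,0.36,0],-2.4],
  [[0,0.4,0],-2.8],
  [[0,0.4,0],-3.0],
  [[0,0.4,0],-3.0],
])

```text
t: 7.65
position: [0.5981, -0.0111, 0.0567]
ee_rot: [[-0.595, 0.803, -0.036], [0.804, 0.595, -0.003], [0.019, -0.03, -0.999]]
ft_force: [-6.3, -2.7, 4.9]
grip_width: 0.257
```

```bash
python3 s.py
```

```text
t 7.65 P [ 0.5981 -0.0111  0.0567] yaw 126.51 r 0.0543 phi -55.81 F [-6.3 -2.7  4.9] grip 0.257 q [ -8.  22.  98.  -1.  62. -45.]
Frad -1.3 Ftan -6.7 yaw err 2.31 tilt z [-0.036 -0.003 -0.999]
```

Call:
arm_command([
  [[-0.02,0.45,0],-3.2],
  [[-0.02,0.5,0],-3.8],
  [[-0.02,0.55,0],-4.2],
  [[-0.01,0.55,0],-4.4],
  [[0,0.55,0],-4.4],
])

```text
t: 8.15
position: [0.613, 0.0027, 0.0567]
ee_rot: [[-0.843, 0.536, -0.048], [0.537, 0.843, -0.009], [0.035, -0.034, -0.999]]
ft_force: [-6.5, -3.3, 4.5]
grip_width: 0.261
```

```bash
python3 s.py
```

```text
t 8.15 P [0.613  0.0027 0.0567] yaw 147.48 r 0.055 phi -34.37 F [-6.5 -3.3  4.5] grip 0.261 q [ -7.  24.  95.  -1.  64. -64.]
Frad -3.5 Ftan -6.4 yaw err 1.85 tilt z [-0.048 -0.009 -0.999]
```

Call:
arm_command([
  [[0.02,0.52,0],-4.0],
  [[0.02,0.52,0],-4.2],
  [[0.02,0.52,0],-4.2],
  [[0.02,0.52,0],-4.2],
  [[0.02,0.52,0],-4.2],
])

```text
t: 8.65
position: [0.621, 0.0214, 0.0568]
ee_rot: [[-0.982, 0.184, -0.054], [0.185, 0.983, -0.019], [0.05, -0.028, -0.998]]
ft_force: [-3.1, -5.5, 2.0]
grip_width: 0.257
```

```bash
python3 s.py
```

```text
t 8.65 P [0.621  0.0214 0.0568] yaw 169.34 r 0.0548 phi -13.08 F [-3.1 -5.5  2. ] grip 0.257 q [ -5.  25.  93.  -1.  65. -83.]
Frad -1.7 Ftan -6.0 yaw err 2.42 tilt z [-0.054 -0.019 -0.998]
```

Call:
arm_command([
  [[0.01,0.52,0],-3.9],
  [[0.01,0.52,0],-4.1],
  [[0.01,0.52,0],-4.1],
  [[0.01,0.52,0],-4.1],
  [[0.01,0.52,0],-4.1],
])

```text
t: 9.15
position: [0.6221, 0.0411, 0.0569]
ee_rot: [[-0.981, -0.186, -0.054], [-0.184, 0.982, -0.029], [0.059, -0.018, -0.998]]
ft_force: [-2.5, -4.9, -0.1]
grip_width: 0.259
```

```bash
python3 s.py
```

```text
t 9.15 P [0.6221 0.0411 0.0569] yaw -169.35 r 0.055 phi 7.64 F [-2.5 -4.9 -0.1] grip 0.259 q [  -3.   26.   92.   -2.   65. -102.]
Frad -3.2 Ftan -4.6 yaw err 3.01 tilt z [-0.054 -0.029 -0.998]
```

Call:
arm_command([
  [[0.02,0.52,0],-3.8],
  [[0.02,0.52,0],-3.9],
  [[0.02,0.5,0],-3.9],
  [[0.01,0.5,0],-3.9],
  [[0.01,0.45,0],-3.5],
])

```text
t: 9.65
position: [0.6166, 0.0591, 0.0571]
ee_rot: [[-0.859, -0.51, -0.048], [-0.509, 0.86, -0.038], [0.06, -0.008, -0.998]]
ft_force: [-0.1, -3.6, -0.8]
grip_width: 0.262
```

```bash
python3 s.py; python3 -c "
from h import *
p=viewer.camera('top'); save(p,'top2',(180,120,360,265),4)"
```

```text
t 9.65 P [0.6166 0.0591 0.0571] yaw -149.37 r 0.0551 phi 27.29 F [-0.1 -3.6 -0.8] grip 0.262 q [  -1.   25.   93.   -2.   64. -120.]
Frad -1.8 Ftan -3.1 yaw err 3.34 tilt z [-0.048 -0.038 -0.998]
```

View pics/top2.png

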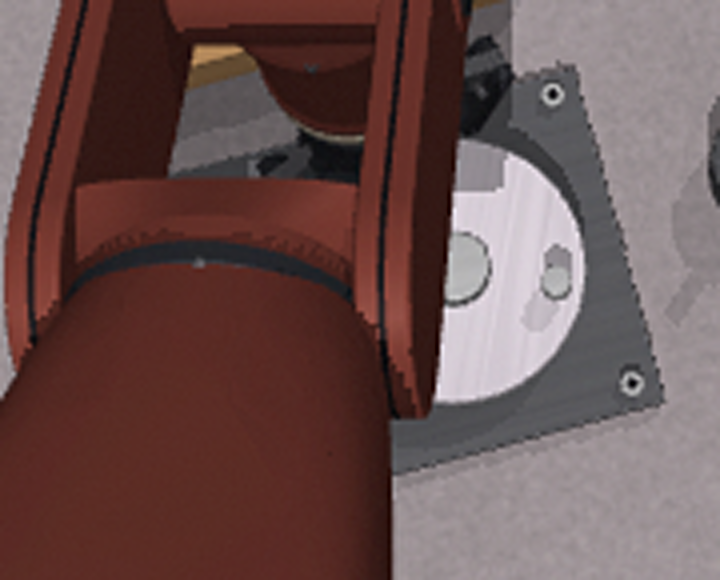

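```bash
python3 -c "
from h import *
p=viewer.camera('top'); q=lambda x,y:(180+(x+.5)/4-.5,120+(y+.5)/4-.5)
P=at_z(p,q(557,284),.058);sp=np.array([.5678,.0333]);d=P[:2]-sp;print(P,np.hypot(*d),np.degrees(np.arctan2(d[1],d[0])))
p=viewer.camera('wrist'); save(p,'w5',(190,0,440,300),2)"
```

```text
[ 0.55626064 -0.02071048  0.058     ] 0.055229415165227544 -102.05995202167874
```

View pics/w5.png

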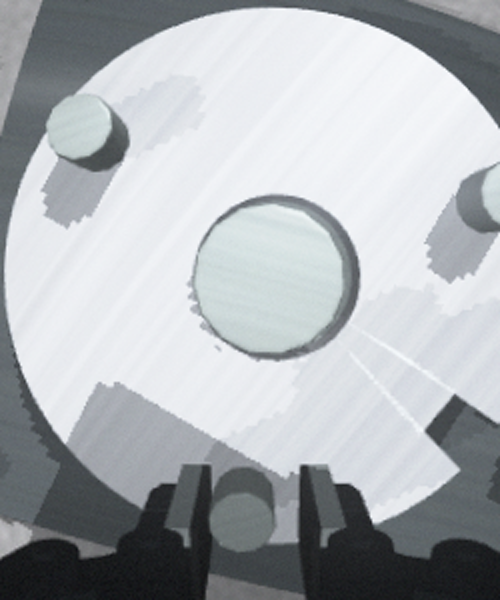

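Call:
arm_command([
  [[0.02,0.5,0],-2.4],
  [[0.02,0.5,0],-2.4],
  [[0.03,0.5,0],-2.4],
  [[0.04,0.45,0],-2.4],
  [[0.04,0.35,0],-2.4],
])

```text
t: 10.3
position: [0.6072, 0.074, 0.0573]
ee_rot: [[-0.739, -0.673, -0.037], [-0.672, 0.74, -0.04], [0.054, -0.005, -0.999]]
ft_force: [2.3, -4.5, -4.5]
grip_width: 0.256
```

```bash
python3 s.py; python3 -c "
from h import *
p=viewer.camera('top'); save(p,'top3',(180,120,360,265),4)
s=robot.sense()
p=viewer.camera('wrist'); save(p,'w6',(190,0,440,300),2)"
```

```text
t 10.3 P [0.6072 0.074  0.0573] yaw -137.74 r 0.0565 phi 45.39 F [ 2.3 -4.5 -4.5] grip 0.256 q [   1.   24.   95.   -3.   63. -130.]
Frad -1.6 Ftan -4.8 yaw err -3.13 tilt z [-0.037 -0.04  -0.999]
```

View pics/top3.png

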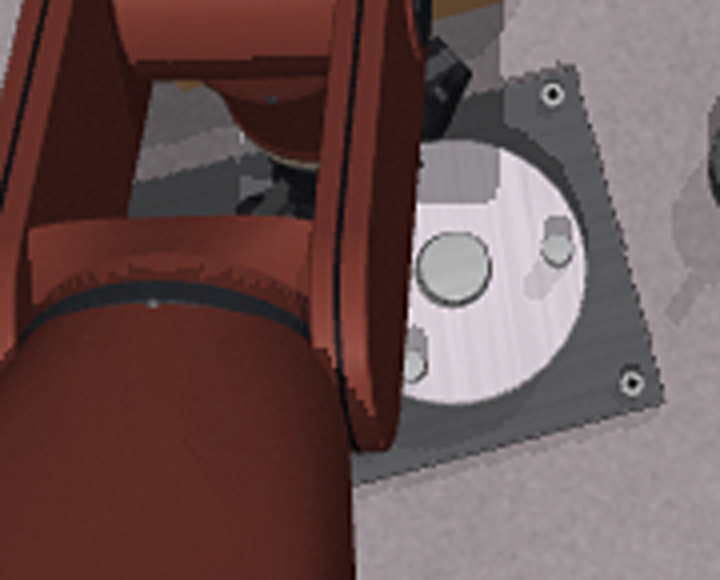

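View pics/w6.png

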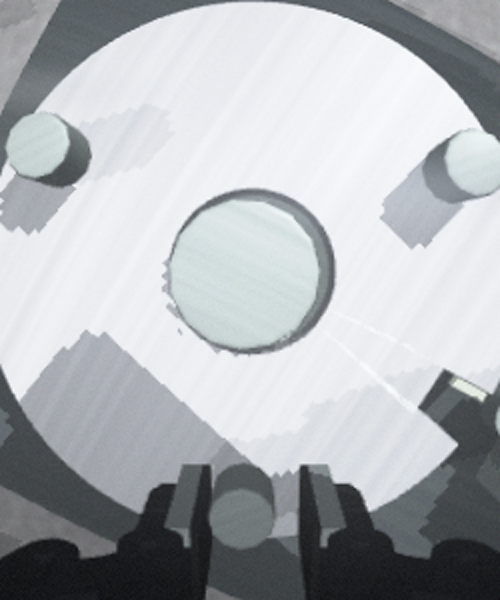

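```bash
cat >> h.py <<'E'
def q(x,y): return (180+(x+.5)/4-.5,120+(y+.5)/4-.5)
E
python3 -c "
from h import *
p=viewer.camera('top')
a=at_z(p,q(558,248),.058)[:2];b=at_z(p,q(411,366),.058)[:2]
d=a-b; print(np.linalg.norm(d),'expected .097','dir',np.degrees(np.arctan2(d[1],d[0])), 'notch', )
for P in(a,b):
  e=P-[.5678,.0333];print(np.hypot(*e),np.degrees(np.arctan2(e[1],e[0])))
"
```

```text
0.09722962160926349 expected .097 dir -49.95718541691885 notch
0.05472324050393584 -82.27710332990654
0.058782706848924324 159.89235662279788
```

Call:
arm_command([
  [[0.03,0.25,0.04],-1.2],
  [[0.03,0.25,0.04],-1.2],
  [[0.03,0.22,0.02],-1.2],
  [[0.02,0.2,0],-1.2],
  [[0,0,0],0],
])

```text
t: 10.95
position: [0.6015, 0.0797, 0.0575]
ee_rot: [[-0.679, -0.733, -0.033], [-0.732, 0.68, -0.04], [0.052, -0.003, -0.999]]
ft_force: [2.9, -3.1, -0.8]
grip_width: 0.256
```

```bash
python3 s.py; python3 -c "
from h import *
p=viewer.camera('top'); save(p,'top4',(180,120,360,265),4)"
```

```text
t 10.95 P [0.6015 0.0797 0.0575] yaw -132.87 r 0.0571 phi 53.59 F [ 2.9 -3.1 -0.8] grip 0.256 q [   1.   23.   96.   -3.   63. -135.]
Frad -0.8 Ftan -4.2 yaw err -6.46 tilt z [-0.033 -0.04  -0.999]
```

View pics/top4.png

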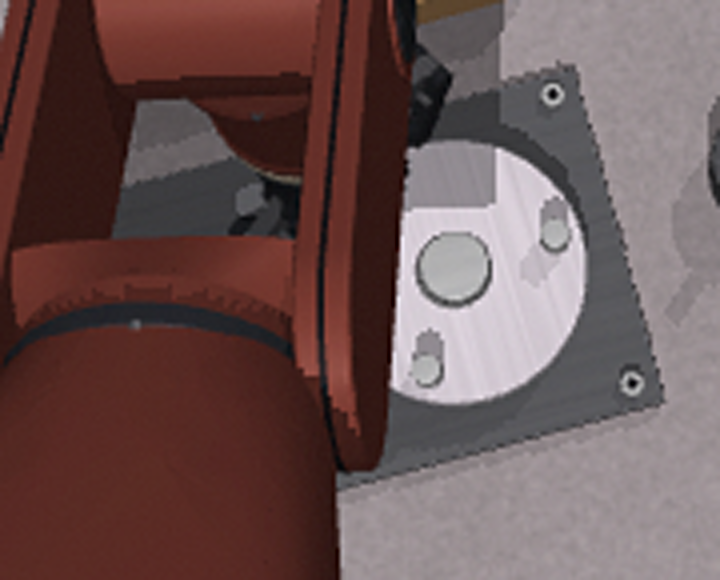

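```bash
python3 -c "
from h import *
p=viewer.camera('top')
a=at_z(p,q(553.5,234),.058)[:2];b=at_z(p,q(427.5,371),.058)[:2]
d=a-b; print(np.linalg.norm(d),'expected .097','notch',(np.degrees(np.arctan2(d[1],d[0]))-210)%360)
al=np.radians((np.degrees(np.arctan2(d[1],d[0]))-210)%360)
print('centre', (a+b)/2+ .028*np.array([np.cos(al-60*np.pi/180),np.sin(al-60*np.pi/180)]))
s=robot.sense();p=viewer.camera('wrist'); save(p,'w7',(190,0,440,300),2)
for r in place_of(p,'notch')+place_of(p,'notch_floor')+place_of(p,'plunger')+place_of(p,'flange'): print(r['p'],r['pixel'])
"
```

```text
0.0962404411537583 expected .097 notch 108.7527128584328
centre [0.56477638 0.03430027]
0.85 [542.4, 29.1]
0.59 [419.5, 196.6]
0.97 [543.4, 18.4]
0.57 [400.8, 186.0]
0.48 [421.3, 209.7]
0.59 [421.4, 210.6]
```

View pics/w7.png

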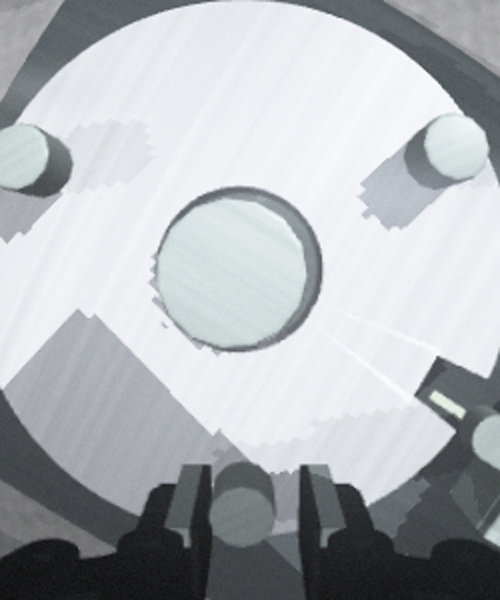

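```bash
python3 -c "
from h import *
s=st();p=viewer.camera('wrist'); save(p,'w8',(340,120,520,260),4)"
```

```text
t 11.3 P [0.6015 0.0797 0.0575] yaw -132.93 r 0.057 phi 53.51 F [ 1.4 -1.  -2.5] grip 0.258 q [   1.   23.   96.   -3.   63. -135.]
```

View pics/w8.png

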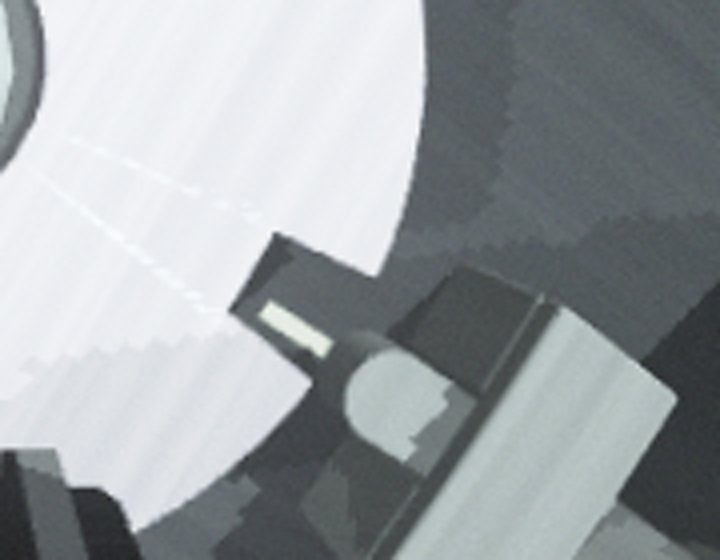

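```bash
python3 -c "
from h import *
s=robot.sense();p=viewer.camera('wrist')
k=lambda x,y:(340+(x+.5)/4-.5,120+(y+.5)/4-.5)
W=lambda c,z:w_at(p,s,k(*c),z)[:2]
y=np.array([np.cos(np.radians(105.93)),np.sin(np.radians(105.93))]);x=np.array([y[1],-y[0]])
L=[W((261,307),.012),W((328,349),.012)]
f1,f2,m1,m2=[W(c,.038) for c in[(275,232),(232,310),(376,276),(312,381)]]
fr=lambda P:(1000*np.array([(P-O)@x,(P-O)@y])).round(1)
for n,P in zip('L1 L2 f1 f2 m1 m2'.split(),L+[f1,f2,m1,m2]): print(n,P.round(4),fr(P))
A=lambda d:np.degrees(np.arctan2(d[1],d[0])).round(2)
print('line dir',A(L[1]-L[0]),'notch dirs',A(m1-f1),A(m2-f2),A((m1+m2)-(f1+f2)),'perp',A(f1-f2)+90 )
print('mouth mid',fr((m1+m2)/2),'line mid',fr(sum(L)/2),'nose',fr(W((348,384),.036)),fr(W((378,348),.036)),fr(W((345,410),.036)))
g1,g2=W((558,308),.046),W((677,398),.046);print('guide edge',A(g2-g1),fr(g1),fr(g2))
print('spigot',fr(w_at(p,s,(190+231/2,275/2),.042)[:2]))
"
```

```text
L1 [0.548  0.1006] [-0.6 69.6]
L2 [0.5441 0.1132] [-0.8 82.8]
f1 [0.5421 0.085 ] [-10.5  56.2]
f2 [0.5529 0.0889] [ 1. 57.]
m1 [0.5353 0.099 ] [-13.1  71.5]
m2 [0.5508 0.1039] [ 3.1 72. ]
line dir 106.84 notch dirs 115.71 97.66 106.8 perp -70.18
mouth mid [-5.  71.8] line mid [-0.7 76.2] nose [ 1.  77.7] [-5.4 78.5] [ 4.1 79.5]
guide edge 106.89 [-23.3  93.3] [-23.7 119. ]
spigot [-0.4  1.3]
```

The top and wrist views agree that the notch has overshot by about 2–3°, with its mouth about 4 mm past the nose line. I'll nudge it back with the other finger.

Call:
arm_command([
  [[0,-0.2,0],0],
  [[0,-0.2,0],0],
  [[0,-0.1,0],0],
  [[0,-0.05,0],0],
  [[0,-0.05,0],0],
])

```text
t: 11.9
position: [0.6052, 0.0764, 0.0574]
ee_rot: [[-0.68, -0.732, -0.036], [-0.731, 0.681, -0.038], [0.053, 0.0, -0.999]]
ft_force: [0.1, -0.2, -0.7]
grip_width: 0.258
```

```bash
cat > w.py <<'E'
import sys
from h import *
st(); p=viewer.camera('wrist'); n=sys.argv[1]
im=p["pixels"][:,:,::-1]; a=cv2.resize(im[120:260,340:520],None,fx=4,fy=4,interpolation=cv2.INTER_CUBIC); cv2.imwrite(f'pics/{n}.png',a)
save(p,n+"b",(260,180,400,300),4)
E
python3 w.py w9
```

```text
t 11.9 P [0.6052 0.0764 0.0574] yaw -132.92 r 0.0568 phi 48.53 F [ 0.1 -0.2 -0.7] grip 0.258 q [   1.   24.   95.   -2.   63. -135.]
```

View pics/w9b.png

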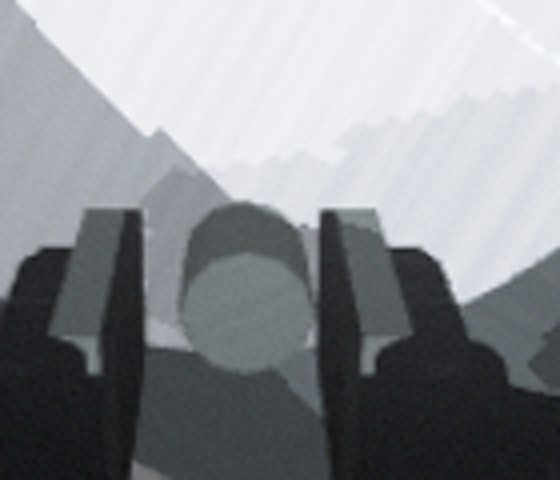

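Call:
arm_command([
  [[0,-0.08,0],0],
  [[0,-0.1,0],0],
  [[0,-0.14,0],0],
  [[0,-0.15,0],0],
  [[0,-0.15,0],0],
])

```text
t: 12.45
position: [0.6067, 0.0751, 0.0573]
ee_rot: [[-0.68, -0.732, -0.044], [-0.731, 0.681, -0.034], [0.054, 0.009, -0.998]]
ft_force: [-4.8, 4.0, 4.2]
grip_width: 0.257
```

```bash
python3 w.py w10
```

```text
t 12.45 P [0.6067 0.0751 0.0573] yaw -132.91 r 0.0569 phi 46.54 F [-4.8  4.   4.2] grip 0.257 q [   1.   24.   95.   -2.   64. -135.]
```

View pics/w10.png

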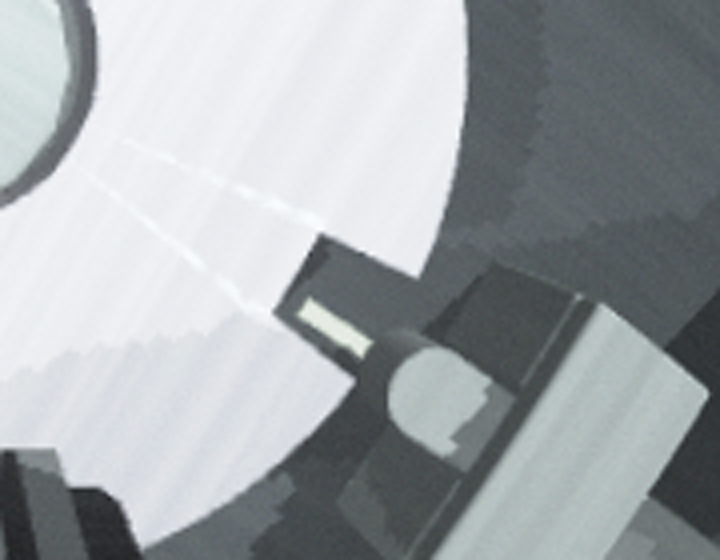

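Call:
arm_command([
  [[0,-0.18,0],0],
  [[0,-0.18,0],0],
  [[0,-0.18,0],0],
  [[0,-0.18,0],0],
  [[0,0,0],0],
])

```text
t: 13.0
position: [0.6078, 0.0744, 0.0572]
ee_rot: [[-0.679, -0.732, -0.054], [-0.732, 0.681, -0.028], [0.057, 0.021, -0.998]]
ft_force: [-0.5, -0.1, -0.1]
grip_width: 0.255
```

```bash
python3 w.py w11
```

```text
t 13.0 P [0.6078 0.0744 0.0572] yaw -132.83 r 0.0572 phi 45.32 F [-0.5 -0.1 -0.1] grip 0.255 q [   0.   24.   94.   -2.   64. -136.]
```

View pics/w11.png

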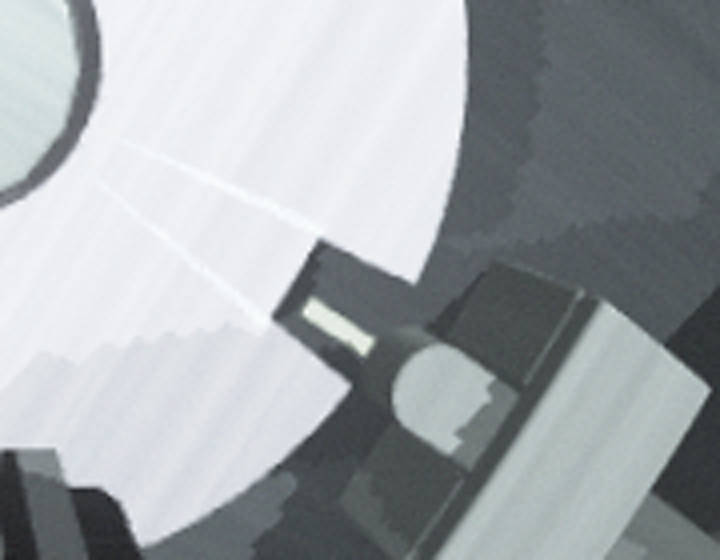

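```bash
cat > rel.py <<'E'
from h import *
def rel(p,s,m1,m2,f1,f2,n1,n2,off=(340,120)):
    k=lambda c:(off[0]+(c[0]+.5)/4-.5,off[1]+(c[1]+.5)/4-.5)
    W=lambda c,z:w_at(p,s,k(c),z)[:2]
    y=np.array([np.cos(np.radians(105.93)),np.sin(np.radians(105.93))]);x=np.array([y[1],-y[0]])
    fr=lambda P:(1000*np.array([(P-O)@x,(P-O)@y])).round(1)
    M1,M2,F1,F2=[W(c,.038) for c in (m1,m2,f1,f2)]; N1,N2=W(n1,.036),W(n2,.036)
    print("mouth",fr(M1),fr(M2),"floor",fr(F1),fr(F2),"nose",fr(N1),fr(N2))
    print("mouth mid - nose mid x", fr((M1+M2)/2)[0]-fr((N1+N2)/2)[0],"floor",fr((F1+F2)/2)[0]-fr((N1+N2)/2)[0])
E
python3 -c "
from rel import *
s=robot.sense();p=viewer.camera('wrist')
rel(p,s,(416,283),(350,386),(322,238),(272,317),(432,345),(396,404))
"
```

```text
mouth [-11.2  71.2] [ 5.3 71.1] floor [-9. 56.] [ 3.3 56. ] nose [-5.6 79.5] [ 4.  79.8]
mouth mid - nose mid x -2.2 floor -2.0999999999999996
```

Call:
arm_command([
  [[0,-0.1,0],0],
  [[0,-0.18,0],0],
  [[0,-0.18,0],0],
  [[0,-0.2,0],0],
  [[0,0,0],0],
])

```text
t: 13.6
position: [0.61, 0.0728, 0.057]
ee_rot: [[-0.679, -0.732, -0.061], [-0.732, 0.681, -0.023], [0.058, 0.029, -0.998]]
ft_force: [-0.2, 1.6, 0.7]
grip_width: 0.255
```

```bash
python3 w.py w12
```

```text
t 13.6 P [0.61   0.0728 0.057 ] yaw -132.82 r 0.0576 phi 42.58 F [-0.2  1.6  0.7] grip 0.255 q [   0.   25.   94.   -1.   65. -136.]
```

View pics/w12.png

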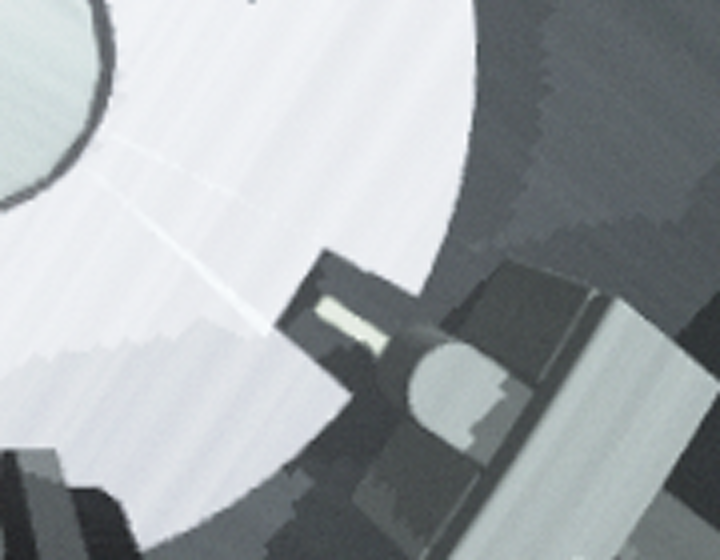

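```bash
python3 -c "
from rel import *
s=robot.sense();p=viewer.camera('wrist')
rel(p,s,(418,296),(351,398),(325,249),(275,328),(450,344),(412,402))
p=viewer.camera('top'); save(p,'top5',(180,120,360,265),4)
"
```

```text
mouth [-8.4 70.7] [ 8.2 70.4] floor [-6.5 55.3] [ 5.8 55.3] nose [-5.6 80.1] [ 4.1 80. ]
mouth mid - nose mid x 0.7000000000000001 floor 0.5
```

View pics/top5.png

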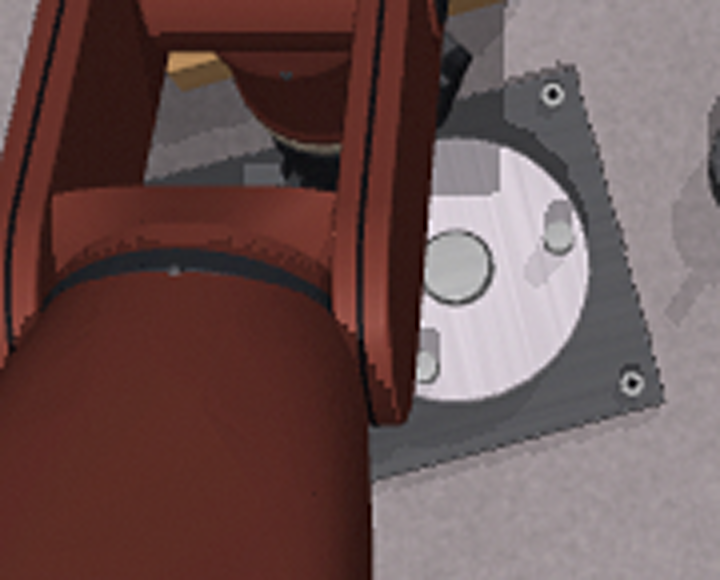

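Call:
arm_command([
  [[0,0.15,0],0],
  [[0,0.12,0],0],
  [[0,0,-1.0],0],
  [[0,0,-1.5],0],
  [[0,0,-2],0],
])

```text
t: 14.25
position: [0.6094, 0.0743, 0.1015]
ee_rot: [[-0.679, -0.732, -0.064], [-0.732, 0.681, -0.025], [0.062, 0.03, -0.998]]
ft_force: [0.2, -0.6, -0.0]
grip_width: 0.258
```

Call:
arm_command([
  [[0,0,-2.5],0],
  [[0,0,-2.5],0],
  [[0,0,-2.5],8],
  [[0,0,0],8],
  [[0,0,0],8],
], gripper=0)

```text
t: 14.75
position: [0.6188, 0.0758, 0.1919]
ee_rot: [[-0.924, -0.38, -0.049], [-0.379, 0.925, -0.026], [0.055, -0.005, -0.998]]
ft_force: [0.0, -0.1, 0.0]
grip_width: 0.001
```

```bash
python3 -c "
from h import *
s=st([.5195,.208,.13]); print(s['ee_rot'].round(3))
p=viewer.camera('wrist');save(p,'w13')
p=viewer.camera('top'); save(p,'top6',(180,120,360,265),4)
"
```

```text
t 14.75 P [0.6188 0.0758 0.1919] yaw -157.69 r 0.0662 phi 39.33 F [ 0.  -0.1  0. ] grip 0.001 q [   0.   17.   88.   -1.   78. -111.]
to go tool cm [ 3.82 16.04  6.32] twist None
[[-0.924 -0.38  -0.049]
 [-0.379  0.925 -0.026]
 [ 0.055 -0.005 -0.998]]
```

View pics/w13.png

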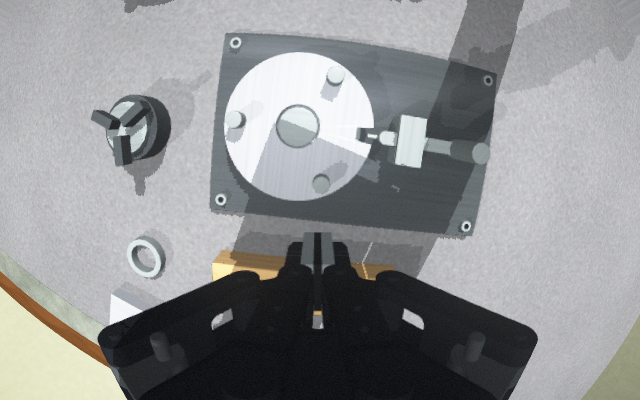

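View pics/top6.png

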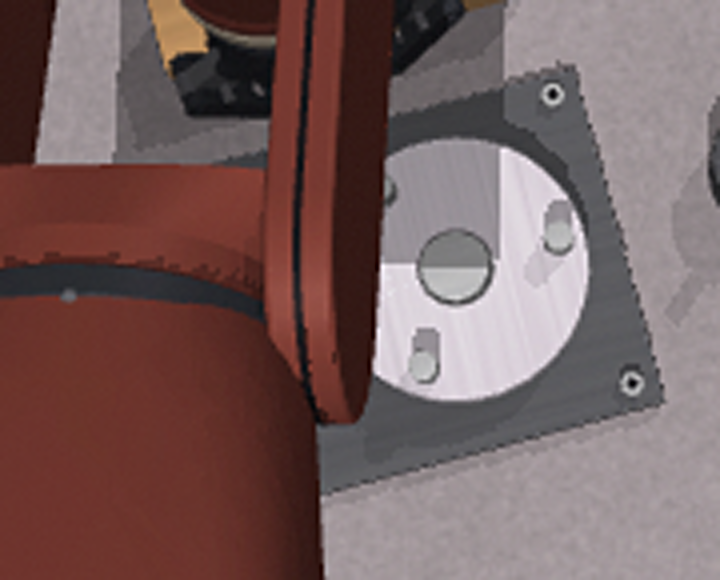

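```bash
python3 -c "
from h import *
p=viewer.camera('top')
a=at_z(p,q(559,236),.058)[:2];b=at_z(p,q(423.5,368),.058)[:2]
d=a-b; print(np.linalg.norm(d),'expected .097','notch',(np.degrees(np.arctan2(d[1],d[0]))-210)%360)
s=st([.5234,.1886,.12],-164.07);p=viewer.camera('wrist');save(p,'w14',(330,70,510,210),4)
"
```

```text
0.09775216546448724 expected .097 notch 105.58553084664595
t 14.9 P [0.6187 0.0758 0.191 ] yaw -157.17 r 0.0661 phi 39.4 F [-0.2  0.2 -0.4] grip -0.002 q [   0.   17.   88.   -1.   78. -112.]
to go tool cm [ 4.01 14.13  7.27] twist 6.9
```

View pics/w14.png

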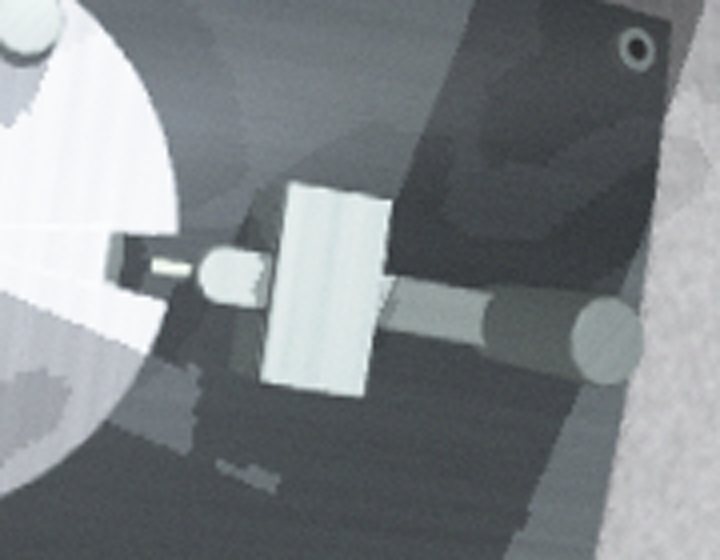

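Call:
arm_command([
  [[1,3.6,1.0],0],
  [[1,3.6,1.0],0],
  [[1,3.6,1.0],0],
  [[1,3.2,1.0],3.5],
  [[0,0,1.0],3.5],
], gripper=4.0)

```text
t: 15.45
position: [0.5214, 0.1893, 0.1409]
ee_rot: [[-0.957, -0.285, -0.05], [-0.284, 0.959, -0.026], [0.055, -0.011, -0.998]]
ft_force: [1.4, -0.6, 0.5]
grip_width: 0.464
```

```bash
python3 -c "
from h import *
s=st([.5234,.1886,.069],-164.07);p=viewer.camera('wrist');save(p,'w15',(190,0,510,320),2)
"
```

```text
t 15.45 P [0.5214 0.1893 0.1409] yaw -163.49 r 0.1622 phi 106.56 F [ 1.4 -0.6  0.5] grip 0.464 q [ 12.  11. 101.  -1.  71. -94.]
to go tool cm [-0.57 -0.05  7.17] twist 0.58
```

View pics/w15.png

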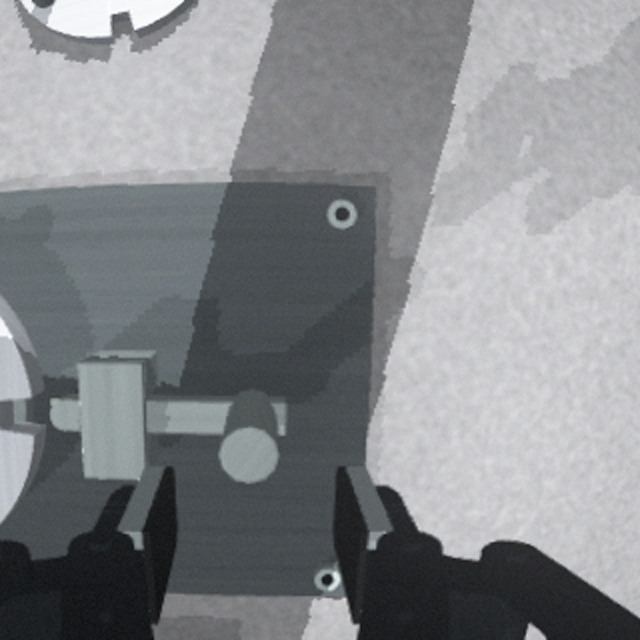

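```bash
python3 -c "
from h import *
s=robot.sense();p=viewer.camera('wrist')
P=w_at(p,s,(190+248.5/2,453/2),.084);print(P); st([P[0],P[1],.069])
st([(P[0]+.5234)/2,(P[1]+.1886)/2,.069])"
```

```text
[0.52185671 0.18580446 0.084     ]
t 15.55 P [0.5222 0.1871 0.1399] yaw -163.51 r 0.1599 phi 106.49 F [ 0.5 -0.1 -0.7] grip 0.466 q [ 12.  11. 101.  -1.  71. -94.]
to go tool cm [-0.33 -0.03  7.09] twist None
t 15.55 P [0.5222 0.1871 0.1399] yaw -163.51 r 0.1599 phi 106.49 F [ 0.5 -0.1 -0.7] grip 0.466 q [ 12.  11. 101.  -1.  71. -94.]
to go tool cm [-0.45  0.08  7.08] twist None
```

Call:
arm_command([
  [[-0.2,0,1.6],0],
  [[-0.2,0,1.6],0],
  [[0,0,1.6],0],
  [[0,0,1.4],0],
  [[0,0,0.7],0],
])

```text
t: 16.05
position: [0.5265, 0.184, 0.0681]
ee_rot: [[-0.955, -0.293, -0.047], [-0.292, 0.956, -0.027], [0.053, -0.012, -0.999]]
ft_force: [-0.0, -0.2, -0.7]
grip_width: 0.467
```

```bash
python3 -c "
from h import *
s=st([.5226,.1872,.069]);p=viewer.camera('wrist');save(p,'w16',(190,0,510,320),2)
"
```

```text
t 16.05 P [0.5265 0.184  0.0681] yaw -162.97 r 0.1557 phi 105.3 F [-0.  -0.2 -0.7] grip 0.467 q [ 12.  17. 103.  -1.  63. -95.]
to go tool cm [ 0.28  0.42 -0.08] twist None
```

View pics/w16.png

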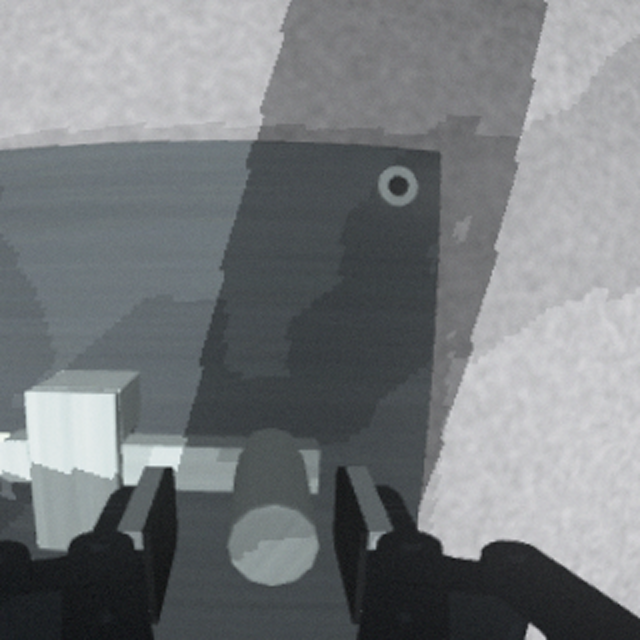

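Call:
arm_command([
  [[0.1,0,0],1],
  [[0.1,-0.08,0],0],
  [[0,-0.1,0],0],
  [[0,-0.12,0],0],
  [[0,-0.15,0],0],
])

```text
t: 16.6
position: [0.5269, 0.1785, 0.0692]
ee_rot: [[-0.96, -0.276, -0.046], [-0.275, 0.961, -0.027], [0.051, -0.013, -0.999]]
ft_force: [0.2, -0.1, -0.3]
grip_width: 0.47
```

```bash
cat > f.py <<'E'
from h import *
s=st(); y=np.array([np.cos(np.radians(105.93)),np.sin(np.radians(105.93)),0]); print("Fy_fix",(s["ft_force"]@y).round(1),"ypos mm",(1000*(s["position"]-np.r_[O,0])@y).round(1),"z",s["ee_rot"][:,2].round(3))
E
python3 f.py
```

```text
t 16.6 P [0.5269 0.1785 0.0692] yaw -164.03 r 0.1503 phi 105.73 F [ 0.2 -0.1 -0.3] grip 0.47 q [ 11.  17. 103.  -1.  63. -94.]
Fy_fix -0.1 ypos mm 150.3 z [-0.046 -0.027 -0.999]
```

Call:
arm_command([
  [[0,-0.1,0],0],
  [[0,-0.12,0],0],
  [[0,-0.12,0],0],
  [[0,-0.12,0],0],
  [[0,-0.12,0],0],
])

```text
t: 17.1
position: [0.5281, 0.1744, 0.0694]
ee_rot: [[-0.96, -0.276, -0.046], [-0.275, 0.961, -0.024], [0.05, -0.01, -0.999]]
ft_force: [0.2, 3.1, -1.4]
grip_width: 0.468
```

```bash
python3 f.py
```

```text
t 17.1 P [0.5281 0.1744 0.0694] yaw -164.02 r 0.1461 phi 105.67 F [ 0.2  3.1 -1.4] grip 0.468 q [ 11.  17. 103.  -1.  63. -95.]
Fy_fix 2.9 ypos mm 146.1 z [-0.046 -0.024 -0.999]
```

Call:
arm_command([
  [[0,-0.18,0],0],
  [[0,-0.2,0],0],
  [[0,-0.2,0],0],
  [[0,-0.2,0],0],
  [[0,-0.2,0],0],
])

```text
t: 17.6
position: [0.531, 0.1645, 0.0694]
ee_rot: [[-0.96, -0.276, -0.046], [-0.275, 0.961, -0.023], [0.051, -0.01, -0.999]]
ft_force: [0.0, 3.1, -0.7]
grip_width: 0.469
```

```bash
python3 f.py; python3 -c "
from h import *
p=viewer.camera('wrist');save(p,'w17',(70,120,310,280),3)
p=viewer.camera('scene');save(p,'sc1',(280,180,460,300),4)"
```

```text
t 17.6 P [0.531  0.1645 0.0694] yaw -164.01 r 0.1358 phi 105.66 F [ 0.   3.1 -0.7] grip 0.469 q [ 10.  16. 103.  -1.  63. -96.]
Fy_fix 3.0 ypos mm 135.8 z [-0.046 -0.023 -0.999]
```

View pics/w17.png

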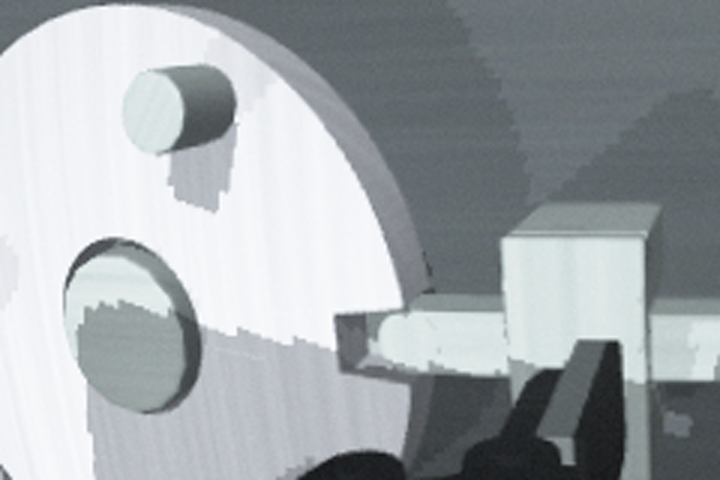

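View pics/sc1.png

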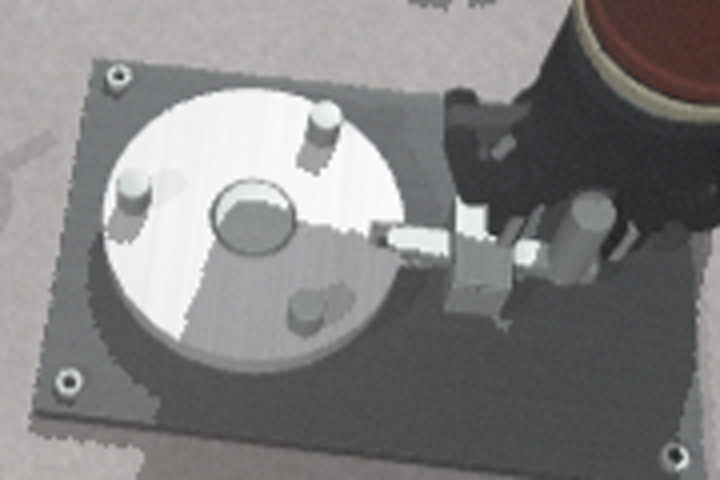

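Call:
arm_command([
  [[0,-0.14,0],0],
  [[0,-0.14,0],0],
  [[0,-0.1,0],0],
  [[0,-0.1,0],0],
  [[0,-0.1,0],0],
])

```text
t: 18.2
position: [0.5327, 0.1584, 0.0694]
ee_rot: [[-0.96, -0.276, -0.046], [-0.275, 0.961, -0.023], [0.051, -0.01, -0.999]]
ft_force: [-0.9, 3.2, -1.5]
grip_width: 0.464
```

```bash
python3 f.py; python3 -c "
from h import *
p=viewer.camera('wrist');save(p,'w18',(70,120,310,280),3)"
```

```text
t 18.2 P [0.5327 0.1584 0.0694] yaw -164.02 r 0.1294 phi 105.66 F [-0.9  3.2 -1.5] grip 0.464 q [  9.  16. 103.  -1.  63. -97.]
Fy_fix 3.3 ypos mm 129.4 z [-0.046 -0.023 -0.999]
```

View pics/w18.png

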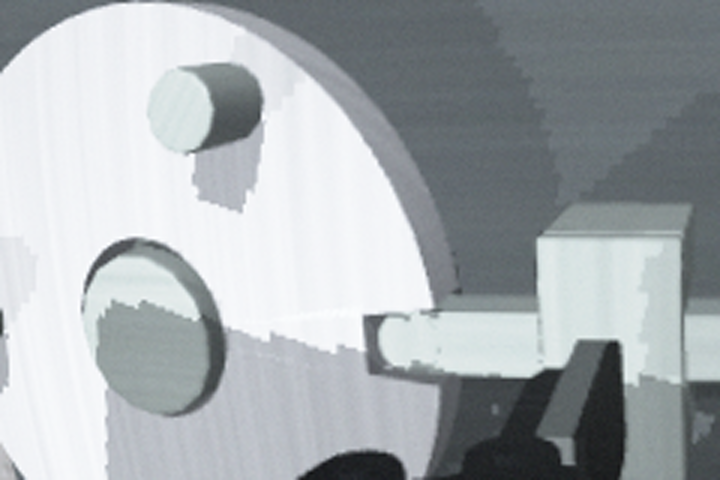

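Call:
arm_command([
  [[0,-0.08,0],0],
  [[0,-0.08,0],0],
  [[0,-0.08,0],0],
  [[0,-0.08,0],0],
  [[0,-0.08,0],0],
])

```text
t: 18.75
position: [0.5334, 0.1559, 0.0694]
ee_rot: [[-0.96, -0.275, -0.047], [-0.275, 0.961, -0.02], [0.051, -0.007, -0.999]]
ft_force: [-1.3, 7.0, -1.3]
grip_width: 0.468
```

```bash
python3 f.py
```

```text
t 18.75 P [0.5334 0.1559 0.0694] yaw -164.04 r 0.1268 phi 105.66 F [-1.3  7.  -1.3] grip 0.468 q [  9.  16. 103.  -1.  63. -97.]
Fy_fix 7.1 ypos mm 126.8 z [-0.047 -0.02  -0.999]
```

Call:
arm_command([
  [[0,-0.08,0],0],
  [[0,-0.08,0],0],
  [[0,-0.08,0],0],
  [[0,-0.08,0],0],
  [[0,-0.08,0],0],
])

```text
t: 19.25
position: [0.5334, 0.1559, 0.0692]
ee_rot: [[-0.96, -0.275, -0.048], [-0.275, 0.961, -0.014], [0.05, 0.0, -0.999]]
ft_force: [-0.3, 5.9, -1.1]
grip_width: 0.473
```

```bash
python3 f.py
```

```text
t 19.25 P [0.5334 0.1559 0.0692] yaw -164.03 r 0.1268 phi 105.66 F [-0.3  5.9 -1.1] grip 0.473 q [  8.  16. 103.  -0.  63. -97.]
Fy_fix 5.7 ypos mm 126.8 z [-0.048 -0.014 -0.999]
```

Call:
arm_command([
  [[0,-0.1,0],0],
  [[0,-0.12,0],0],
  [[0,-0.13,0],0],
  [[0,-0.14,0],0],
  [[0,-0.15,0],0],
])

```text
t: 19.75
position: [0.5333, 0.1558, 0.069]
ee_rot: [[-0.96, -0.275, -0.051], [-0.275, 0.961, -0.003], [0.05, 0.011, -0.999]]
ft_force: [-1.3, 8.9, -2.4]
grip_width: 0.466
```

```bash
python3 f.py
```

```text
t 19.75 P [0.5333 0.1558 0.069 ] yaw -164.02 r 0.1268 phi 105.68 F [-1.3  8.9 -2.4] grip 0.466 q [  8.  16. 103.   0.  63. -98.]
Fy_fix 8.9 ypos mm 126.8 z [-0.051 -0.003 -0.999]
```

Call:
arm_command([
  [[0,-0.17,0],0],
  [[0,-0.19,0],0],
  [[0,-0.2,0],0],
  [[0,-0.2,0],0],
  [[0,-0.2,0],0],
])

```text
t: 20.25
position: [0.5338, 0.1543, 0.0687]
ee_rot: [[-0.96, -0.275, -0.054], [-0.276, 0.961, 0.01], [0.05, 0.024, -0.998]]
ft_force: [-2.0, 12.8, -1.1]
grip_width: 0.472
```

```bash
python3 f.py
```

```text
t 20.25 P [0.5338 0.1543 0.0687] yaw -163.99 r 0.1252 phi 105.67 F [-2.  12.8 -1.1] grip 0.472 q [  7.  16. 103.   1.  63. -99.]
Fy_fix 12.8 ypos mm 125.2 z [-0.054  0.01  -0.998]
```

Call:
arm_command([
  [[0,-0.2,0],0],
  [[0,-0.2,0],0],
  [[0,-0.2,0],0],
  [[0,-0.2,0],0],
  [[0,-0.2,0],0],
])

```text
t: 20.75
position: [0.5337, 0.1545, 0.0684]
ee_rot: [[-0.96, -0.274, -0.059], [-0.276, 0.961, 0.026], [0.049, 0.041, -0.998]]
ft_force: [-1.1, 11.3, -0.7]
grip_width: 0.469
```

```bash
python3 f.py
```

```text
t 20.75 P [0.5337 0.1545 0.0684] yaw -163.95 r 0.1253 phi 105.67 F [-1.1 11.3 -0.7] grip 0.469 q [   7.   17.  103.    2.   63. -100.]
Fy_fix 11.2 ypos mm 125.3 z [-0.059  0.026 -0.998]
```

Call:
arm_command([
  [[0,-0.2,0],0],
  [[0,-0.2,0],0],
  [[0,-0.2,0],0],
  [[0,-0.2,0],0],
  [[0,-0.2,0],0],
])

```text
t: 21.25
position: [0.5337, 0.1547, 0.0681]
ee_rot: [[-0.96, -0.274, -0.063], [-0.277, 0.96, 0.041], [0.049, 0.057, -0.997]]
ft_force: [-0.9, 11.1, -1.6]
grip_width: 0.465
```

```bash
python3 f.py;python3 -c "
from h import *
p=viewer.camera('wrist');save(p,'w19',(70,120,310,280),3)"
```

```text
t 21.25 P [0.5337 0.1547 0.0681] yaw -163.89 r 0.1255 phi 105.68 F [-0.9 11.1 -1.6] grip 0.465 q [   6.   17.  103.    3.   63. -101.]
Fy_fix 11.0 ypos mm 125.5 z [-0.063  0.041 -0.997]
```

View pics/w19.png

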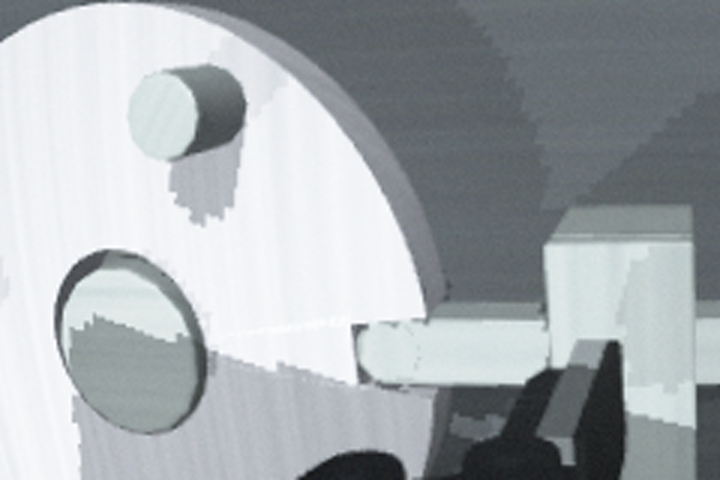

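Call:
arm_command([
  [[0,-0.22,0],0],
  [[0,-0.23,0],0],
  [[0,-0.23,0],0],
  [[0,-0.23,0],0],
  [[0,-0.23,0],0],
])

```text
t: 21.8
position: [0.5336, 0.1549, 0.0677]
ee_rot: [[-0.959, -0.274, -0.068], [-0.278, 0.959, 0.059], [0.049, 0.076, -0.996]]
ft_force: [-1.2, 12.8, -1.3]
grip_width: 0.465
```

```bash
python3 f.py
```

```text
t 21.8 P [0.5336 0.1549 0.0677] yaw -163.83 r 0.1257 phi 105.69 F [-1.2 12.8 -1.3] grip 0.465 q [   6.   17.  103.    4.   64. -102.]
Fy_fix 12.6 ypos mm 125.7 z [-0.068  0.059 -0.996]
```

Call:
arm_command([
  [[0,-0.23,0],0],
  [[0,-0.23,0],0],
  [[0,-0.23,0],0],
  [[0,-0.23,0],0],
  [[0,-0.23,0],0],
])

```text
t: 22.3
position: [0.5336, 0.1551, 0.0673]
ee_rot: [[-0.959, -0.274, -0.073], [-0.279, 0.957, 0.078], [0.049, 0.095, -0.994]]
ft_force: [-1.3, 12.2, -0.3]
grip_width: 0.473
```

```bash
python3 f.py
```

```text
t 22.3 P [0.5336 0.1551 0.0673] yaw -163.75 r 0.126 phi 105.67 F [-1.3 12.2 -0.3] grip 0.473 q [   5.   17.  103.    5.   64. -103.]
Fy_fix 12.1 ypos mm 126.0 z [-0.073  0.078 -0.994]
```

Call:
arm_command([
  [[0,0.1,0],0],
  [[0,0.3,0],0],
  [[0,0.4,0],0],
  [[0,0.1,0],0],
  [[0,0,0],0],
])

```text
t: 22.8
position: [0.5316, 0.1628, 0.069]
ee_rot: [[-0.959, -0.275, -0.072], [-0.28, 0.957, 0.074], [0.049, 0.092, -0.995]]
ft_force: [0.3, 0.2, -0.1]
grip_width: 0.468
```

```bash
python3 f.py; python3 -c "
from h import *
p=viewer.camera('wrist');save(p,'w20',(70,80,390,320),2)"
```

```text
t 22.8 P [0.5316 0.1628 0.069 ] yaw -163.71 r 0.1339 phi 105.57 F [ 0.3  0.2 -0.1] grip 0.468 q [   6.   17.  103.    5.   64. -102.]
Fy_fix 0.2 ypos mm 133.9 z [-0.072  0.074 -0.995]
```

View pics/w20.png

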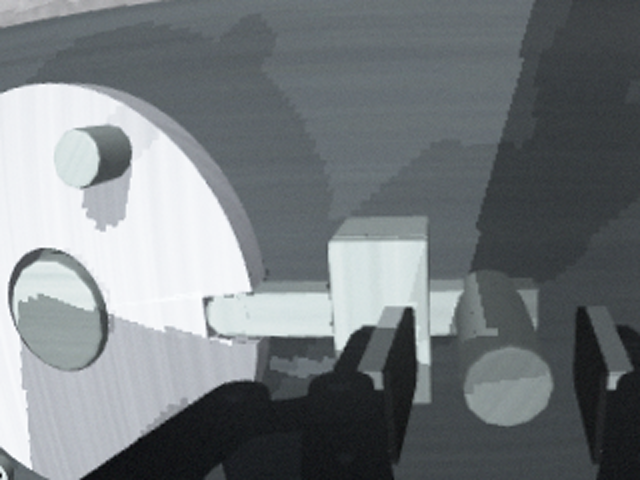

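The pads stand clear of the post on both sides, left at (410,350) and right at (580,350), with the post top at (510,385). The nose is still at the notch floor at (210,315). Now I'll rise.

Call:
arm_command([
  [[0,0,-1],0],
  [[0,0,-1.5],0],
  [[0,0,-2.0],0],
  [[0,0,-2.5],0],
  [[0,0,-3],0],
])

```text
t: 23.35
position: [0.5365, 0.1539, 0.1711]
ee_rot: [[-0.958, -0.274, -0.08], [-0.28, 0.957, 0.073], [0.056, 0.092, -0.994]]
ft_force: [-0.2, 0.1, -1.0]
grip_width: 0.467
```

Call:
arm_command([
  [[0,4,-1],0],
  [[0,4,-1],0],
  [[0,4,-1],0],
  [[0,4,0],0],
  [[0,0,0],0],
])

```text
t: 23.85
position: [0.5004, 0.3083, 0.2329]
ee_rot: [[-0.961, -0.269, -0.06], [-0.273, 0.959, 0.078], [0.036, 0.092, -0.995]]
ft_force: [0.8, -0.3, -0.4]
grip_width: 0.47
```

```bash
python3 f.py; python3 -c "
from h import *
p=viewer.camera('top');save(p,'top7',(180,80,400,265),3)
s=robot.sense();p=viewer.camera('wrist');save(p,'w21')"
```

```text
t 23.85 P [0.5004 0.3083 0.2329] yaw -164.12 r 0.2826 phi 103.75 F [ 0.8 -0.3 -0.4] grip 0.47 q [ 21.   9.  93.   6.  79. -86.]
Fy_fix -0.5 ypos mm 282.4 z [-0.06   0.078 -0.995]
```

View pics/top7.png

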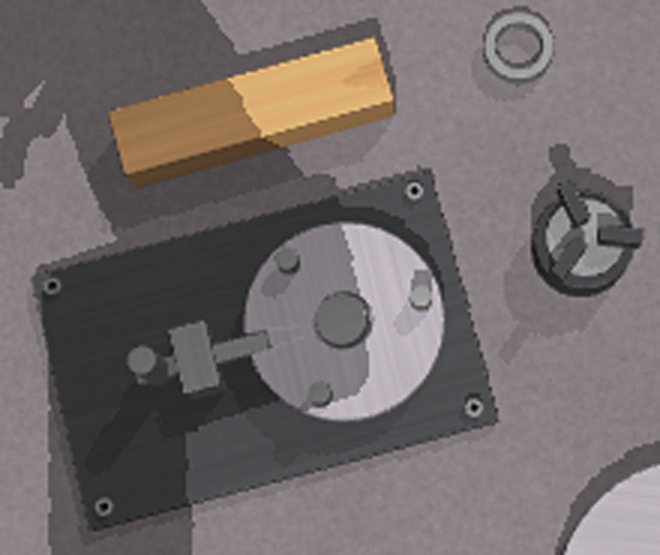

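View pics/w21.png

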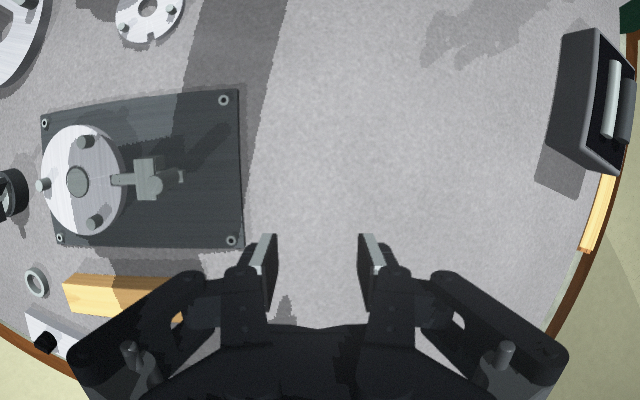

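```bash
python3 -c "
from h import *
p=viewer.camera('top')
g=lambda x,y:(180+(x+.5)/3-.5,80+(y+.5)/3-.5)
S=np.array([at_z(p,g(*c),.058)[:2] for c in[(289,259),(422,295),(320,393)]])
sp=at_z(p,g(342,319),.042)[:2];c=S.mean(0);y=np.array([np.cos(np.radians(105.93)),np.sin(np.radians(105.93))]);x=np.array([y[1],-y[0]])
for P,o in zip(S,(300,180,60)):
  d=P-c;print(np.hypot(*d).round(4),((np.degrees(np.arctan2(d[1],d[0]))-o)%360).round(1))
print('centre-spigot in fixture mm',1000*(c-sp)@x,1000*(c-sp)@y)
P=at_z(p,g(142,361),.084)[:2];print('post y',1000*(P-sp)@y,'-> nose',1000*(P-sp)@y-83)
for t,o in [('chuck',.06),('beech_block',.04),('race',.015)]:
  m=silhouettes(p,t)[0]['region'].astype(np.uint8);c_,_=cv2.findContours(m,0,1);print(t,cv2.minAreaRect(max(c_,key=cv2.contourArea)))
"
```

```text
0.0552 104.8
0.0558 105.6
0.0562 104.6
centre-spigot in fixture mm -0.8262452408687305 -2.0606233818776674
post y 135.53701222188374 -> nose 52.53701222188374
chuck ((373.80572509765625, 160.93948364257812), (33.75907516479492, 35.03601837158203), 28.610458374023438)
beech_block ((263.6131896972656, 117.39620971679688), (28.570993423461914, 92.99309539794922), 74.05460357666016)
race ((352.5000305175781, 95.49999237060547), (22.62741470336914, 24.041629791259766), 45.0)
```

```bash
python3 -c "
from plant import *
print(ticket.sign_off())"
```

```text
the job is handed in; nothing more can be done
None
```

The flange is turned so its notch faces the plunger, the plunger is home in the notch, and the job is handed in at about 24 s. No verdict was reported, so what follows is from my own checks.

**Turning:** I straddled one stud and orbited the spigot. The force on the tool read about 3–9 N each time I checked. The flange went about 2–3° too far, so I nudged it back with the other finger. Before the plunger moved, the wrist camera put the notch within about 1 mm of the nose line. The top camera put its direction at 105.6°, against 105.9° wanted.

**Pressing:** I pushed the post until the nose bedded. I then held 11–13 N at the tool for about 2 s, which leaves about 8–10 N on the notch after the 3 N of sliding friction. Forces were read only at the end of each half-second call; the highest was about 13 N.

**Final check, top and wrist cameras:**

| What | Measured | Limit |
|---|---|---|
| Notch direction | about 105.0° (0.9° off) | – |
| Flange centre | about 2 mm towards the spigot, within its play | – |
| Notch mouth from the mark | about 2 mm | 4 mm |
| Nose from the notch floor | under 1 mm | 3 mm |

- **Bystanders:** the chuck, block and race lie where they started, to within about a pixel (2 mm).
- **Robot:** it stands clear and touches nothing.
- **Flatness:** I did not measure the flange's tilt or height; it only looks flat in the pictures.

**Disagreements:** the top and wrist cameras differed by 1–2 mm on absolute positions, so I averaged them or used relative measurements. The tool also tilted by up to about 6° under load, with no visible effect on the parts.

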